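# Turn over the weighing plate of a covered counting scale

### The job

Lift the white dust lid off the counting scale by its black knob and set it down gently, upright, in the middle of the rubber mat. Then turn the scale's weighing plate over so that its yellow face is on top and seat it again fully home, flat on the scale's two locating pins; the red slotted stand is there to stand the plate on edge while you change your grip. Do not knock or shift the spray can, the oil filter or the carton.

Things in the scene. Friction and masses are not known exactly. Their poses are not given: they have to be found in the camera images.
- lid_knob (a point): Centre of the black round knob (28 mm diameter, 24 mm high, upright) of the white loose lid; 86 mm above the lid's lower edge, 26 mm above its flat top, on a stem 14 mm thick and 14 mm high. z up, x along the lid's length.
- lid: White loose lid, a hood open below: outside 136 (x) x 76 (y) x 60 mm high, walls 3 mm, about 0.25 kg; origin at the centre of its lower edge, z up. At the start it covers the plate, its lower edge on the scale's tray floor inside a low rim with 3 mm play; it must rise at least 50 mm straight up to clear the plate.
- plate_center (a point): Centre of the reversible weighing plate, 120 (x) x 60 (y) x 10 mm (z), about 0.22 kg. At the start it lies on the scale under the lid, bare aluminium face (+z) up, yellow face (-z) down. Two 13 mm through holes at x = +40 and -40 mm, both at y = +10 mm: it fits the pins either face up when turned over about its y axis, but not when turned half round.
- scale_seat (a point): On the fixed counting scale: where the plate's centre lies when fully seated, 55 mm above the table, 5 mm above the pedestal's top. z up, x along the scale and the seated plate, low console on the -x side. Seated yellow face up: plate y = scale y, plate x = -scale x, plate z down.
- scale: Grey counting scale, origin on the table under scale_seat, same axes. Pedestal top 104 (x) x 40 (y) mm, 50 mm above the table; two brass pins 9 mm in diameter, 7 mm high, tapered tops, at x = +40 and -40 mm, y = +10 mm. Tray 148 x 88 mm, floor 12 mm and rim 20 mm above the table; console 26 mm high from x = -74 to -134 mm.
- stand_slot (a point): Centre of the slot floor of the fixed red stand, 8 mm above the table, z up. Slot along y, 16 mm wide (x), cheeks 50 mm long, 32 mm high, flared lips to 43 mm above the slot floor, ends open; foot 90 (x) x 56 (y) mm. The plate's short edge goes in: it stands upright, width along the slot, faces towards x and -x, centre 60 mm above this point.
- mat_top (a point): Centre of the top of the black square rubber mat, 190 x 190 x 4 mm, fixed on the table; z up.
- spray_center (a point): Centre of the upright spray can, 52 mm in diameter, 140 mm high; bystander.
- filter_center (a point): Centre of the upright blue and white oil filter, 58 mm in diameter, 72 mm high; bystander.
- carton_center (a point): Centre of the yellow and green carton, 70 (x) x 100 (y) x 50 mm high; bystander.
Things that resemble listed ones, but are neither listed nor needed, are in the scene too. Leave any purple look-alike of the lid alone.

How it is judged:
By the outcome, as a careful person would: the job done as asked, in the order asked, and still so for the second after the job is handed in, with the robot touching nothing.
It also fails if it takes over 72 s, if anything falls off the work surface, if the arm or the gripper's body presses on something with over 40 N, if the wrist force passes 120 N, or if a joint passes its speed limit or range.

### The arm

A 6-joint arm with a two-finger parallel gripper is mounted at the origin on the work surface. World frame = base frame: x ahead of the robot, y to its left, z up, the work surface at z = 0. Lengths are in m, angles in rad, forces in N, time in s.
With the tool pointing down it reaches from about 0.375 to 0.9 m from the base axis. Payload 3.1 kg.
Tool frame: the origin (TCP) lies at the very end of the fingers, on their centre line; the grasp point (between the pads) lies 19 mm behind it (robot.grip_depth is the distance from the TCP to the grasp point, in m); z points along the fingers, y is the direction in which the jaws open and shut (so a half turn about z gives the same grasp; the last joint's range is limited). The gripper opens to 87 mm and grips with 3 to 60 N. Pads are 19 mm wide; open, the fingers measure 117 mm over their backs; the gripper's body (75 mm by 190 mm) begins 51 mm behind the grasp point.
Start: joints at [1.099, 0.527, 1.433, -0, 1.181, -0.178], TCP at [0.18, 0.598, 0.223] pointing down, gripper open.
Joint ranges: [-3.08, 3.08], [-0.75, 2.2], [0.22, 2.44], [-1.43, 4.57], [0, 2.65], [-2.85, 2.85]. Speed limits (rad/s): [2.79, 2.79, 3.14, 3.14, 3.14, 3.14].

### API

Orientations are given as a unit quaternion [x, y, z, w].
In Python, from rig import robot gives the robot as it stands.
- The arm moves only by the tool drive_tool, never from a script. Its argument "series" is a list of rows, each a list of 7 numbers: the shift along the tool's x, y, z in m, then the turn, a rotation vector about the tool's x, y, z in degrees, then the opening, from 0 (shut) to 1 (fully open). A call has 1 to 5 rows; each row shifts and turns the commanded pose from where the row before left it, along the tool's axes as they then stand; what a row does not reach is not made up. A row lasts 1/8 s, in which the tool goes at most 62.5 mm and 10.7 degrees, less where a joint would pass 70% of its speed; a pose out of reach is approached as far as the arm can. A call is refused whole if a number of a shift passes 0.0625 or a number of a turn 10.7, either way. A call with a gripper value outside its range is refused whole. The fingers move at their own pace and stop on an object; "squeeze" is the grip in N (left out, the last holds). Time passes only in rows, so rows that do not move let the fingers close. It gives the time, the measured TCP pose, the force and the opening at its end, in the units of the state.
- robot.get_obs(): the state, without advancing time (a new reading comes with each control period).
- robot.camera(name): name is "scene" or "top" or "wrist"; returns (picture, depth): 420x560x3 uint8, blue, green, red; 420x560 float32, m along the optical axis (not along the pixel's ray), 0 where there is no reading.
- robot.camera_model(name): a dict with "fx", "fy", "cx", "cy" (pixels), "R" (3x3) and "t" (3): a world point X has camera coordinates R X + t. Camera axes: x right, y down, z forward; pixel columns grow to the right and rows downward; lengths in m; the calibration is good to about 2 mm. A picture is of the moment at which its call begins: read the wrist's pose just before it. camera_model takes no time and is no camera call; for the wrist camera it gives the pose at the moment of the call.
- robot.hand_in(): hands the job in, once; it reports no verdict.
The state is a dict: "time": time; "q": joint angles; "joint_velocities": joint speeds; "joint_torque": joint torques, N m; "position": TCP position; "tool_rot": TCP orientation; "ft_force": force on the tool from outside, world axes, zero at the start; "moment": the same for the moment, N m; "grip_width": finger opening in m.
Only numpy, scipy, OpenCV 4.12 (cv2) and the standard library are available. Lean on these libraries where they do the work, as an engineer would, in place of code of your own. Each camera call takes 0.05 s, during which the arm holds its last target. There are 200 camera calls.

## Working session

There is one attempt and no reset: what is moved stays moved. The work goes in short steps, Python scripts to look and compute and a tool call to move; the robot and the scene stay as the last step left them, time stands still between calls to the robot, and variables do not carry over. Pictures are saved under pics/ and viewed, about 8 in all and at most 12, crops included, and the job is handed in when it is done.

Besides the shell and the picture viewer there is one more tool, called after "Request:" in YAML: its name, and indented under it one key for each argument. drive_tool: Moves the arm, as the interface text tells. Its arguments: {"type":"object","properties":{"series":{"type":"array"},"squeeze":{"type":"number"}},"required":["series"]}

```bash
ls; mkdir -p pics; cat > h.py <<'E'
import numpy as np, cv2
from scipy.spatial.transform import Rotation as Ro
from rig import robot
def pts(name):
    m=robot.camera_model(name); img,d=robot.camera(name)
    v,u=np.mgrid[0:d.shape[0],0:d.shape[1]]
    P=np.stack([(u-m["cx"])/m["fx"]*d,(v-m["cy"])/m["fy"]*d,d],-1)
    W=(P-m["t"])@np.array(m["R"])
    W[d<=0]=np.nan
    return img,d,W,m
E
python3 - <<'E'
from h import *
for n in("scene","top"):
    img,d,W,m=pts(n); cv2.imwrite(f"pics/{n}0.png",img); np.savez(f"{n}0.npz",img=img,W=W,R=m["R"],t=m["t"])
    print(n,{k:np.round(v,3).tolist() for k,v in m.items()})
print(robot.get_obs())
E
```

```text
pics
scene {'fx': 503.56, 'fy': 503.56, 'cx': 285.668, 'cy': 212.477, 'R': [[-0.263, 0.965, 0.012], [0.813, 0.228, -0.535], [-0.519, -0.131, -0.845]], 't': [0.157, -0.398, 1.671]}
top {'fx': 386.047, 'fy': 386.047, 'cx': 283.272, 'cy': 208.959, 'R': [[0.007, -1.0, -0.012], [-0.99, -0.005, -0.141], [0.141, 0.013, -0.99]], 't': [0.01, 0.604, 0.941]}
{'time': 0.1, 'q': array([ 1.09953882e+00,  5.28385515e-01,  1.43376851e+00, -1.51703844e-05,
        1.18139847e+00, -1.78508582e-01]), 'joint_velocities': array([-3.10100407e-05, -1.53777594e-03, -1.45581071e-03,  5.72755638e-04,
        1.56547021e-03, -1.81043371e-03]), 'joint_torque': array([-5.42971175e-04, -4.40984738e+01, -1.77149552e+01,  6.34460896e-02,
        5.34635433e-02, -3.65231199e-05]), 'position': array([0.18004367, 0.59781947, 0.22166372]), 'tool_rot': array([ 1.45849406e-01,  9.89306318e-01, -9.30901094e-04, -3.06142083e-04]), 'ft_force': array([-0.60871182, -0.19842373, -0.18175094]), 'moment': array([ 0.01935085, -0.05037933, -0.00835749]), 'grip_width': 0.08652833969422408}
```

View pics/top0.png

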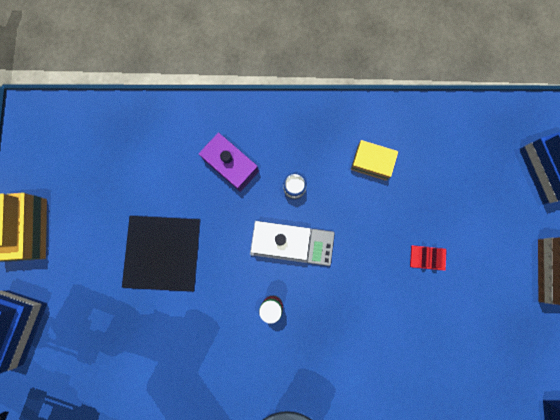

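View pics/scene0.png

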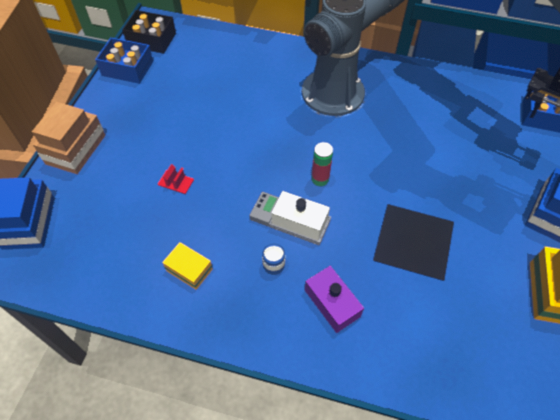

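The top picture shows two lids. The white one is at (280,241), with its knob at (281,240) and the grey console at (321,247). The purple look-alike is at (229,160). The white lid on the scale is the one meant. The mat is at (161,253), the red stand at (428,258), the spray can at (271,308), the filter at (294,185) and the carton at (375,160). In the scene picture the white lid is at (300,215) and the stand at (176,180).

```bash
python3 - <<'E'
from h import *
def rect(P):
    P=P[np.isfinite(P).all(1)]
    (c,s,a)=cv2.minAreaRect((P[:,:2]*1000).astype(np.float32)); return np.round(c,1),np.round(s,1),round(a,2),np.round(np.median(P[:,2])*1000,1),len(P)
for n in("top","scene"):
    f=np.load(n+"0.npz"); img,W=f["img"],f["W"]
    hsv=cv2.cvtColor(img,cv2.COLOR_BGR2HSV); H,S,V=[hsv[...,i].astype(int) for i in range(3)]
    z=W[...,2]; x=W[...,0]; y=W[...,1]
    x0,x1,y0,y1={"top":(0,560,100,400),"scene":(120,470,120,330)}[n]
    roi=np.zeros(z.shape,bool); roi[y0:y1,x0:x1]=1
    cl=lambda m: max([ (lab==i) for i in range(1,k)],key=lambda a:a.sum()) if (r:=cv2.connectedComponents(m.astype(np.uint8))) and (k:=r[0])>1 and ((lab:=r[1]) is not None) else m
    ms={"lidtop":(S<60)&(V>120)&(abs(z-.072)<.008),
        "knob":(V<80)&(z>.08)&(z<.12)&(S<120)&(abs(x-{0:0}.get(0)) >-1),
        "mat":(V<70)&(S<120)&(abs(z)<.012),
        "standall":((H<8)|(H>172))&(S>150)&(z<.03)&(z>-.01),
        "standlips":((H<8)|(H>172))&(S>150)&(z>.04)&(z<.06),
        "spraytop":(z>.125)&(z<.16),
        "filtertop":(abs(z-.072)<.006)&(S<60)&(V>80),
        "carton":(H>18)&(H<40)&(S>120)&(abs(z-.05)<.012),
        "console":(S<90)&(abs(z-.026)<.005)&(V>70)}
    for k0,m in ms.items():
        m=m&roi
        nn,lab,st,ce=cv2.connectedComponentsWithStats(m.astype(np.uint8))
        for i in range(1,nn):
            if st[i,4]>25: print(n,k0,np.round(ce[i]),*rect(W[lab==i]))
E
python3 - <<'E'
import cv2
a=cv2.imread('pics/top0.png')[200:290,230:470]
b=cv2.imread('pics/scene0.png')[150:280,150:350]
cv2.imwrite('pics/c1.png',cv2.vconcat([cv2.resize(a,(640,240),interpolation=2),cv2.resize(b,(640,360),interpolation=2)]))
E
```

```text
top lidtop [281. 240.] [525.   19.4] [135.9  75.9] 82.5 71.0 1602
top knob [225. 156.] [728.5 155. ] [23.1 23.4] 2.4 97.3 82
top knob [280. 239.] [522.5  20.9] [21.1 21.1] 0.38 109.1 75
top mat [161. 253.] [492.5 333.7] [187.8 186.9] 87.34 3.4 5048
top mat [538. 269.] [ 457.1 -645.4] [ 5.1 76.9] 85.8 -0.2 31
top standall [424. 258.] [ 484.5 -361. ] [89.  53.9] 84.97 6.5 383
top standlips [428. 257.] [ 485.7 -347.8] [11.2 46.9] 83.45 47.3 70
top standlips [440. 258.] [ 482.7 -375.6] [13.8 44.9] 87.48 45.9 103
top spraytop [558. 139.] [ 760.3 -634.8] [24.  4.] 13.97 130.3 34
top spraytop [  3. 218.] [565.9 661.9] [119.6  12.5] 5.63 136.7 392
top spraytop [270. 310.] [362.9  39.3] [49.1 47.3] 0.0 138.9 418
top spraytop [  2. 315.] [343.2 644.5] [35.5 11.6] 3.35 130.5 55
top filtertop [281. 240.] [525.   19.4] [135.9  75.9] 82.5 71.0 1602
top carton [375. 158.] [ 738.2 -222.9] [99.3 69.7] 72.93 48.7 1028
top console [538. 174.] [ 703.5 -647.9] [159.5   5.6] 19.19 26.7 135
top console [321. 246.] [510.7 -81.1] [62.  86.5] 82.39 24.9 676
top console [545. 270.] [ 454.6 -644.4] [  4.8 157. 
[... 394 characters left out ...]
.44 5.0 3906
scene standall [178. 184.] [ 487.8 -362.2] [87.8 53.5] 87.31 9.1 229
scene standlips [168. 173.] [ 484.8 -376.9] [13.4 48.6] 81.85 46.7 70
scene standlips [177. 176.] [ 491.1 -349. ] [11.3 41.1] 83.97 49.6 33
scene spraytop [323. 151.] [362.9  37.7] [50.5 49.3] 46.29 139.7 271
scene filtertop [300. 211.] [524.1  18.2] [137.8  80.5] 81.65 72.9 1160
scene carton [186. 263.] [ 738.1 -223.7] [101.9  71.1] 73.24 50.7 1039
scene console [263. 208.] [509.8 -81.1] [66.6 93.3] 86.95 26.5 414
scene console [281. 226.] [557.3 -27.8] [49.6 11. ] 80.65 24.3 36
scene console [310. 236.] [568.8  58.8] [44.   9.7] 82.48 24.8 35
scene console [196. 277.] [ 763.  -193.6] [43.  90.7] 31.18 25.0 54
```

View pics/c1.png

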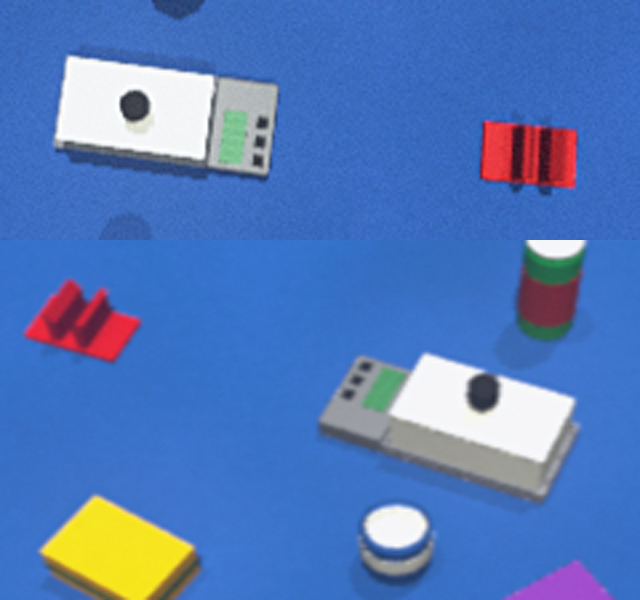

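The crop confirms it: the white lid sits on the grey scale with the green display console beside it, and the twin-cheek red stand is to its right. Next I'll write a row planner and start moving.

```bash
cat >> h.py <<'E'
def ori(yaw,tilt=0):
    """tool y (jaw) at world yaw [deg], tool z down then turned by tilt deg about the jaw axis"""
    y=Ro.from_euler('z',yaw,degrees=True).apply([1,0,0]); z=np.array([0,0,-1.]); x=np.cross(y,z)
    return Ro.from_rotvec(np.radians(tilt)*y)*Ro.from_matrix(np.stack([x,y,z],1))
def plan(targets,start=None):
    """targets: (grasp point xyz, ori, nrows, opening); prints rounded rows in tool axes"""
    o=robot.get_obs(); p,R=(o["position"],Ro.from_quat(o["tool_rot"])) if start is None else start
    g=robot.grip_depth
    for gp,Rt,n,op in targets:
        pt=np.array(gp)-Rt.apply([0,0,g]); pt=np.array(gp)+Rt.apply([0,0,g])
        p0,R0=p,R; rv=(R0.inv()*Rt).as_rotvec(); gp0=p0-R0.apply([0,0,g])
        out=[]
        for i in range(1,n+1):
            Ri=R0*Ro.from_rotvec(rv*i/n); pi=gp0+(np.array(gp)-gp0)*i/n+Ri.apply([0,0,g])
            s=np.round(R.inv().apply(pi-p),4); t=np.round(np.degrees((R.inv()*Ri).as_rotvec()),1)
            p=p+R.apply(s); R=R*Ro.from_rotvec(np.radians(t))
            out.append([float(v)+0. for v in [*s,*t]]+[op])
        for k in range(0,n,5): print(str(out[k:k+5]).replace(' ',''))
        print('->',np.round(p,4))
    return p,R
def st():
    o=robot.get_obs(); R=Ro.from_quat(o["tool_rot"]); gp=o["position"]-R.apply([0,0,robot.grip_depth])
    print("t",round(o["time"],2),"gp",np.round(gp,4),"toolz",np.round(R.apply([0,0,1]),3),"jaw",np.round(R.apply([0,1,0]),3),"F",np.round(o["ft_force"],1),"w",round(o["grip_width"],4),"q",np.round(o["q"],2))
E
python3 - <<'E'
from h import *
D=ori(-7.5); print(robot.grip_depth, D.apply([0,1,0]))
plan([([.5245,.0195,.20],D,15,1),([.5245,.0195,.100],D,4,1)])
E
```

```text
0.0187 [ 0.99144486 -0.13052619  0.        ]
[[-0.0331,-0.0303,0.0027,0.0,0.0,5.4,1],[-0.0358,-0.027,0.0028,0.0,0.0,5.4,1],[-0.0382,-0.0236,0.0027,0.0,0.0,5.3,1],[-0.0402,-0.0199,0.0028,0.0,0.0,5.4,1],[-0.0419,-0.016,0.0027,0.0,0.0,5.4,1]]
[[-0.0433,-0.012,0.0027,0.0,0.0,5.4,1],[-0.0441,-0.0079,0.0028,0.0,0.0,5.4,1],[-0.0448,-0.0037,0.0027,0.0,0.0,5.4,1],[-0.0448,0.0005,0.0027,0.0,0.1,5.3,1],[-0.0447,0.0046,0.0027,-0.1,0.0,5.4,1]]
[[-0.044,0.0089,0.0027,0.0,0.0,5.4,1],[-0.0429,0.0129,0.0026,0.0,0.0,5.4,1],[-0.0416,0.0169,0.0027,0.0,0.0,5.4,1],[-0.0398,0.0208,0.0027,0.0,0.0,5.3,1],[-0.0377,0.0243,0.0027,0.0,0.0,5.4,1]]
-> [0.5245 0.0195 0.1813]
[[0.0,0.0,0.025,0.0,0.0,0.0,1],[0.0,0.0,0.025,0.0,0.0,0.0,1],[0.0,0.0,0.025,0.0,0.0,0.0,1],[0.0,0.0,0.025,0.0,0.0,0.0,1]]
-> [0.5245 0.0195 0.0813]
```

Request:
drive_tool:
  series:
    - [-0.033,-0.03,0.0027,0,0,5.4,1]
    - [-0.036,-0.027,0.0028,0,0,5.4,1]
    - [-0.038,-0.0236,0.0027,0,0,5.3,1]
    - [-0.04,-0.02,0.0028,0,0,5.4,1]
    - [-0.042,-0.016,0.0027,0,0,5.4,1]

```text
time: 0.72
position: [0.2954, 0.4045, 0.2085]
tool_rot: [0.373, 0.928, -0.0, -0.0]
ft_force: [0.3, -0.1, -0.1]
grip_width: 0.0869
```

Request:
drive_tool:
  series:
    - [-0.0433,-0.012,0.0027,0,0,5.4,1]
    - [-0.0441,-0.008,0.0028,0,0,5.4,1]
    - [-0.0448,-0.0037,0.0027,0,0,5.4,1]
    - [-0.0448,0.0005,0.0027,0,0,5.4,1]
    - [-0.0447,0.0046,0.0027,0,0,5.4,1]

```text
time: 1.35
position: [0.4101, 0.2117, 0.195]
tool_rot: [0.58, 0.815, -0.0, -0.0]
ft_force: [0.7, -0.6, 0.3]
grip_width: 0.0869
```

Request:
drive_tool:
  series:
    - [-0.044,0.009,0.0027,0,0,5.4,1]
    - [-0.043,0.013,0.0026,0,0,5.4,1]
    - [-0.0416,0.017,0.0027,0,0,5.4,1]
    - [-0.04,0.0208,0.0027,0,0,5.3,1]
    - [-0.0377,0.0243,0.0027,0,0,5.4,1]

```text
time: 1.98
position: [0.5248, 0.0185, 0.1815]
tool_rot: [0.753, 0.658, -0.0, -0.0]
ft_force: [-0.1, 0.8, 0.7]
grip_width: 0.0871
```

```bash
python3 - <<'E'
from h import *
img,d,W,m=pts("wrist"); cv2.imwrite("pics/w1.png",img)
st(); R=np.array(m["R"]);t=np.array(m["t"]); print("cam",np.round(-R.T@t,3),np.round(R[2],2),np.round(R[0],2))
hsv=cv2.cvtColor(img,cv2.COLOR_BGR2HSV); S=hsv[...,1];V=hsv[...,2];z=W[...,2]
k=(V<80)&(z>.08)&(z<.125); l=(S<60)&(V>110)&(abs(z-.072)<.012)
for nme,mk in(("knob",k),("lid",l)):
    n,lab,s,c=cv2.connectedComponentsWithStats(mk.astype(np.uint8))
    for i in range(1,n):
        if s[i,4]>150:
            P=W[lab==i]; print(nme,np.round(c[i]),s[i,4],cv2.minAreaRect((P[:,:2]*1000).astype(np.float32)),np.median(P[:,2]))
plan([([.5245,.0195,.20],ori(-7.5),1,1)])
E
```

```text
t 2.02 gp [0.5293 0.0136 0.2003] toolz [ 0.005 -0.004 -1.   ] jaw [ 0.99  -0.14   0.006] F [ 3.2 -2.9  0.4] w 0.0873 q [-0.18  0.45  1.72 -0.    0.96 -0.04]
cam [0.534 0.088 0.344] [-0.04 -0.26 -0.97] [ 0.99 -0.14  0.  ]
knob [539.   6.] 460 ((721.2190551757812, 145.5303497314453), (5.386063575744629, 19.246397018432617), 60.105751037597656) 0.08956675838818787
knob [ 99. 225.] 1208 ((382.0592041015625, 34.313720703125), (36.462425231933594, 8.858153343200684), 78.17599487304688) 0.10374650869074362
knob [280. 222.] 1120 ((522.57421875, 19.05874252319336), (26.87676239013672, 26.370620727539062), 37.10966491699219) 0.1098748011697825
lid [281. 201.] 11435 ((523.162353515625, 22.280696868896484), (127.77667999267578, 76.01207733154297), 82.58259582519531) 0.07213431629834319
[[0.0052,-0.0057,0.0002,0.3,0.2,-0.5,1]]
-> [0.5245 0.0195 0.1813]
```

View pics/w1.png

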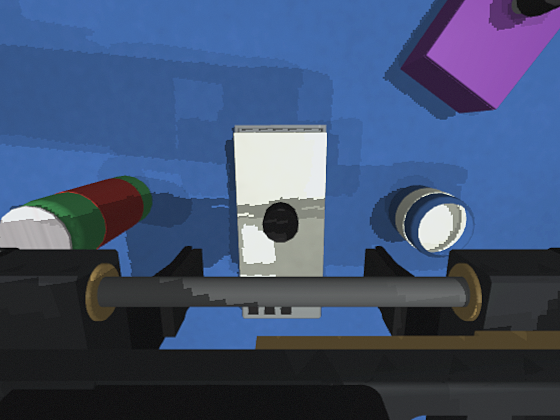

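The wrist picture shows the white lid with its black knob at (280,222). The spray can on the left and the filter on the right are both clear of the fingers. Now I'll descend and grip the knob.

Request:
drive_tool:
  series:
    - [0,-0.0015,0.01,0,0,0,1]
    - [0,0,0.025,0,0,0,1]
    - [0,0,0.025,0,0,0,1]
    - [0,0,0.025,0,0,0,1]
    - [0,0,0.015,0,0,0,1]

```text
time: 2.65
position: [0.5208, 0.0215, 0.0802]
tool_rot: [0.752, 0.66, -0.001, -0.002]
ft_force: [0.4, -0.0, 0.1]
grip_width: 0.087
```

Request:
drive_tool:
  series:
    - [0,0,0,0,0,0,0.55]
    - [0,0,0,0,0,0,0.4]
    - [0,0,0,0,0,0,0.3]
    - [0,0,0,0,0,0,0.2]
    - [0,0,0,0,0,0,0.1]
  squeeze: 30

```text
time: 3.28
position: [0.5232, 0.02, 0.0823]
tool_rot: [0.752, 0.659, 0.0, 0.0]
ft_force: [-0.4, -0.2, -0.3]
grip_width: 0.0448
```

Request:
drive_tool:
  series:
    - [0,0,0,0,0,0,0]
    - [0,0,0,0,0,0,0]

```text
time: 3.52
position: [0.5228, 0.02, 0.0819]
tool_rot: [0.752, 0.659, -0.0, -0.0]
ft_force: [-0.9, -0.8, -0.2]
grip_width: 0.0274
```

```bash
python3 - <<'E'
from h import *
st()
E
```

```text
t 3.52 gp [0.5228 0.02   0.1006] toolz [-0.  0. -1.] jaw [ 0.991 -0.132 -0.   ] F [-0.9 -0.8 -0.2] w 0.0274 q [-0.18  0.61  1.81 -0.    0.73 -0.04]
```

Request:
drive_tool:
  series:
    - [0,0,-0.005,0,0,0,0]
    - [0,0,-0.015,0,0,0,0]
    - [0,0,-0.02,0,0,0,0]
    - [0,0,-0.02,0,0,0,0]
    - [0,0,-0.02,0,0,0,0]

```text
time: 4.15
position: [0.5229, 0.0201, 0.1634]
tool_rot: [0.752, 0.659, 0.0, 0.0]
ft_force: [-0.2, 0.6, -2.4]
grip_width: 0.0269
```

```bash
python3 - <<'E'
from h import *
st(); print(plan([([.5235,.0195,.185],ori(-7.5),1,0)]))
plan([([.4925,.3335,.18],ori(-2.7),10,0),([.4925,.3335,.1],ori(-2.7),5,0)])
E
```

```text
t 4.15 gp [0.5229 0.0201 0.1821] toolz [ 0.001 -0.    -1.   ] jaw [ 0.991 -0.132  0.001] F [-0.2  0.6 -2.4] w 0.0269 q [-0.18  0.48  1.75 -0.    0.92 -0.04]
[[-0.0005,0.0006,-0.0029,0.0,0.0,-0.1,0]]
-> [0.5235 0.0195 0.1663]
(array([0.52346235, 0.01950844, 0.1662586 ]), Rotation.from_matrix(array([[ 1.30036029e-01,  9.91509084e-01,  6.06837770e-04],
                            [ 9.91509268e-01, -1.30035980e-01, -1.19808327e-04],
                            [-3.98803006e-05,  6.17264673e-04, -9.99999809e-01]])))
[[0.0307,-0.0071,0.0002,0.0,0.0,-0.5,0],[0.0307,-0.0069,0.0002,0.0,0.0,-0.5,0],[0.0308,-0.0066,0.0002,0.0,0.0,-0.5,0],[0.0308,-0.0064,0.0002,0.0,0.0,-0.4,0],[0.0309,-0.0061,0.0002,0.0,0.0,-0.5,0]]
[[0.031,-0.0059,0.0002,0.0,0.0,-0.5,0],[0.0309,-0.0055,0.0002,0.0,0.0,-0.5,0],[0.0311,-0.0054,0.0002,0.0,0.0,-0.5,0],[0.0311,-0.005,0.0002,0.0,0.0,-0.5,0],[0.0311,-0.0048,0.0002,0.0,0.0,-0.5,0]]
-> [0.4925 0.3335 0.1613]
[[0.0,0.0,0.016,0.0,0.0,0.0,0],[0.0,0.0,0.016,0.0,0.0,0.0,0],[0.0,0.0,0.016,0.0,0.0,0.0,0],[0.0,0.0,0.016,0.0,0.0,0.0,0],[0.0,0.0,0.016,0.0,0.0,0.0,0]]
-> [0.4925 0.3335 0.0813]
```

Request:
drive_tool:
  series:
    - [0.012,-0.003,0,0,0,-0.5,0]
    - [0.028,-0.0069,0,0,0,-0.5,0]
    - [0.033,-0.0066,0,0,0,-0.5,0]
    - [0.036,-0.0074,0,0,0,-0.5,0]
    - [0.036,-0.007,0,0,0,-0.5,0]

```text
time: 4.78
position: [0.5071, 0.1694, 0.1611]
tool_rot: [0.738, 0.675, -0.001, -0.001]
ft_force: [0.0, 0.2, -3.2]
grip_width: 0.0272
```

Request:
drive_tool:
  series:
    - [0.036,-0.007,0,0,0,-0.5,0]
    - [0.036,-0.0065,0,0,0,-0.5,0]
    - [0.036,-0.006,0,0,0,-0.5,0]
    - [0.032,-0.005,0,0,0,-0.5,0]
    - [0.02,-0.004,0,0,0,-0.3,0]

```text
time: 5.4
position: [0.4902, 0.331, 0.161]
tool_rot: [0.723, 0.691, -0.001, -0.0]
ft_force: [-0.5, -0.7, -2.3]
grip_width: 0.0273
```

Request:
drive_tool:
  series:
    - [0,0,0.01,0,0,0,0]
    - [0,0,0.025,0,0,0,0]
    - [0,0,0.025,0,0,0,0]
    - [0,0,0.01,0,0,0,0]
    - [0,0,0,0,0,0,0]

```text
time: 6.02
position: [0.4912, 0.3282, 0.0909]
tool_rot: [0.724, 0.689, -0.001, -0.0]
ft_force: [0.4, -0.1, -2.6]
grip_width: 0.0267
```

```bash
python3 - <<'E'
from h import *
st(); plan([([.4925,.3335,.0926],ori(-2.7),2,0)])
img,d,W,m=pts("top"); hsv=cv2.cvtColor(img,cv2.COLOR_BGR2HSV); S=hsv[...,1];V=hsv[...,2];z=W[...,2]
for nme,mk in(("lid",(S<60)&(V>110)&(z>.06)&(z<.1)&(W[...,1]>.2)),("plate",(abs(z-.06)<.007)&(abs(W[...,1]-.02)<.07)&(abs(W[...,0]-.524)<.06)),
  ("scene",(abs(z-.026)<.005)&(W[...,1]<-.05)&(W[...,1]>-.12)&(W[...,0]>.4))):
    n,lab,s,c=cv2.connectedComponentsWithStats(mk.astype(np.uint8)); i=1+np.argmax(s[1:,4]); P=W[lab==i]
    print(nme,s[i,4],cv2.minAreaRect((P[:,:2]*1000).astype(np.float32)),np.median(P[:,2]))
cv2.imwrite("pics/top1.png",img)
E
```

```text
t 6.03 gp [0.4912 0.3282 0.1096] toolz [-0.002 -0.001 -1.   ] jaw [ 0.999 -0.049 -0.002] F [ 0.4 -0.1 -2.6] w 0.0267 q [ 0.4   0.66  1.63 -0.    0.86  0.45]
[[0.0027,0.0005,0.0085,-0.1,0.0,-0.1,0],[0.0027,0.0006,0.0085,0.0,0.1,0.0,0]]
-> [0.4925 0.3335 0.0739]
lid 803 ((491.5086975097656, 290.4586181640625), (74.8172607421875, 65.03646087646484), 0.13858050107955933) 0.08035257627575916
plate 1140 ((524.760009765625, 19.453838348388672), (119.86209106445312, 60.29490280151367), 82.0866470336914) 0.05902495787028031
scene 795 ((511.1986083984375, -81.47333526611328), (63.1583251953125, 87.67596435546875), 82.66394805908203) 0.02497103571034905
```

Request:
drive_tool:
  series:
    - [0.0027,0.0006,0.007,0,0,0,0]
    - [0.0027,0.0006,0.005,0,0,0,0]
    - [0,0,0.002,0,0,0,0]
    - [0,0,0.0015,0,0,0,0]
    - [0,0,0,0,0,0,0]

```text
time: 6.7
position: [0.4931, 0.3346, 0.0763]
tool_rot: [0.724, 0.69, -0.0, -0.0]
ft_force: [1.0, 0.2, -3.0]
grip_width: 0.027
```

Request:
drive_tool:
  series:
    - [0,0,0.001,0,0,0,0]
    - [0,0,0.0005,0,0,0,0]
    - [0,0,0,0,0,0,0]

```text
time: 7.08
position: [0.4931, 0.3346, 0.0749]
tool_rot: [0.724, 0.69, 0.0, 0.0]
ft_force: [-0.3, -0.9, -1.9]
grip_width: 0.027
```

```bash
python3 - <<'E'
from h import *
st()
E
```

```text
t 7.08 gp [0.4931 0.3346 0.0936] toolz [ 0.  0. -1.] jaw [ 0.999 -0.048  0.   ] F [-0.3 -0.9 -1.9] w 0.027 q [0.41 0.69 1.62 0.   0.83 0.46]
```

Request:
drive_tool:
  series:
    - [0,0,0.0005,0,0,0,0]
    - [0,0,0.0005,0,0,0,0]
    - [0,0,0.0005,0,0,0,0]
    - [0,0,0,0,0,0,0]
    - [0,0,0,0,0,0,0]

```text
time: 7.7
position: [0.4931, 0.3346, 0.0738]
tool_rot: [0.724, 0.69, 0.0, 0.0]
ft_force: [-1.7, -1.7, 4.6]
grip_width: 0.0271
```

Request:
drive_tool:
  series:
    - [0,0,0,0,0,0,0.5]
    - [0,0,0,0,0,0,0.7]
    - [0,0,0,0,0,0,0.8]
    - [0,0,-0.01,0,0,0,0.8]
    - [0,0,-0.03,0,0,0,0.9]

```text
time: 8.32
position: [0.4921, 0.3341, 0.1127]
tool_rot: [0.724, 0.69, -0.002, -0.001]
ft_force: [0.0, 0.1, -0.3]
grip_width: 0.0687
```

Request:
drive_tool:
  series:
    - [0,0,-0.04,0,0,0,1]
    - [0,0,-0.02,0,0,0,1]
    - [0,0,0,0,0,0,1]

```text
time: 8.7
position: [0.4945, 0.3352, 0.1758]
tool_rot: [0.724, 0.69, 0.003, 0.001]
ft_force: [0.0, -0.0, -0.5]
grip_width: 0.0862
```

```bash
python3 - <<'E'
from h import *
st()
plan([([.5234,.0106,.14],ori(-7.7,30),10,1),([.5234,.0106,.055],ori(-7.7,30),5,1)])
img,d,W,m=pts("top"); hsv=cv2.cvtColor(img,cv2.COLOR_BGR2HSV); S=hsv[...,1];V=hsv[...,2];z=W[...,2]
mk=(V>110)&(S<60)&(z>.055)&(z<.075)&(W[...,1]>.2)
P=W[mk];print(mk.sum(),cv2.minAreaRect((P[:,:2]*1000).astype(np.float32)),np.median(P[:,2]))
E
```

```text
t 8.7 gp [0.4944 0.3352 0.1945] toolz [ 0.005  0.002 -1.   ] jaw [ 0.999 -0.048  0.005] F [ 0.  -0.  -0.5] w 0.0862 q [ 0.41  0.54  1.55 -0.    1.04  0.46]
[[-0.0313,0.0045,0.0054,-0.1,3.0,0.5,1],[-0.0315,0.0047,0.0036,-0.1,3.0,0.5,1],[-0.0317,0.0051,0.002,-0.1,3.0,0.5,1],[-0.0316,0.0053,0.0003,-0.1,2.9,0.5,1],[-0.0316,0.0056,-0.0013,-0.1,3.0,0.4,1]]
[[-0.0314,0.0058,-0.0031,-0.1,3.0,0.5,1],[-0.0312,0.0061,-0.0047,-0.1,3.0,0.5,1],[-0.0308,0.0064,-0.0064,-0.1,3.0,0.5,1],[-0.0304,0.0067,-0.008,-0.1,3.0,0.5,1],[-0.0298,0.007,-0.0097,-0.1,2.9,0.5,1]]
-> [0.5247 0.0199 0.1238]
[[-0.0085,0.0,0.0147,0.0,0.0,0.0,1],[-0.0085,0.0,0.0148,0.0,0.0,0.0,1],[-0.0085,0.0,0.0147,0.0,0.0,0.0,1],[-0.0085,0.0,0.0147,0.0,0.0,0.0,1],[-0.0085,0.0,0.0148,0.0,0.0,0.0,1]]
-> [0.5246 0.0199 0.0388]
1393 ((495.4997863769531, 332.39093017578125), (134.74627685546875, 75.9541015625), 87.35266876220703) 0.06334248529572963
```

The lid is upright and centred on the mat to within about 3 mm. Next is the plate.

Request:
drive_tool:
  series:
    - [-0.0313,0.0045,0.0054,0,3,0.5,1]
    - [-0.0315,0.0047,0.0036,0,3,0.5,1]
    - [-0.0317,0.005,0.002,0,3,0.5,1]
    - [-0.0316,0.0053,0.0003,0,3,0.5,1]
    - [-0.0316,0.0056,-0.0013,0,3,0.5,1]

```text
time: 9.38
position: [0.507, 0.176, 0.1455]
tool_rot: [0.733, 0.668, 0.094, -0.091]
ft_force: [0.3, 0.1, -0.5]
grip_width: 0.0868
```

Request:
drive_tool:
  series:
    - [-0.0314,0.0058,-0.003,0,3,0.5,1]
    - [-0.0312,0.006,-0.0047,0,3,0.5,1]
    - [-0.0308,0.0064,-0.0064,0,3,0.5,1]
    - [-0.0304,0.0067,-0.008,0,3,0.5,1]
    - [-0.0298,0.007,-0.0097,0,3,0.5,1]

```text
time: 10.0
position: [0.5218, 0.0184, 0.1198]
tool_rot: [0.729, 0.634, 0.187, -0.18]
ft_force: [0.7, -0.5, 0.0]
grip_width: 0.0874
```

Request:
drive_tool:
  series:
    - [0,0,0,0,0,0,1]
    - [0,0,0,0,0,0,1]

```text
time: 10.25
position: [0.5215, 0.0199, 0.1204]
tool_rot: [0.729, 0.634, 0.187, -0.18]
ft_force: [0.5, -0.0, -0.2]
grip_width: 0.0869
```

```bash
python3 - <<'E'
from h import *
st()
img,d,W,m=pts("wrist"); cv2.imwrite("pics/w2.png",img); z=W[...,2]
np.savez("w2.npz",img=img,W=W)
mk=(abs(z-.06)<.006)&(abs(W[...,1]-.02)<.075)&(abs(W[...,0]-.524)<.06)
P=W[mk];print(mk.sum(),cv2.minAreaRect((P[:,:2]*1000).astype(np.float32)),np.median(P[:,2]))
plan([([.5234,.0106,.055],ori(-7.7,30),5,1)])
E
```

```text
t 10.25 gp [0.5207 0.0106 0.1366] toolz [ 0.044  0.499 -0.866] jaw [ 0.991 -0.132 -0.025] F [ 0.5 -0.  -0.2] w 0.0869 q [-0.47  0.62  1.8   0.58  1.02 -0.71]
8932 ((522.9827880859375, 23.781341552734375), (109.92670440673828, 60.144168853759766), 82.00910949707031) 0.059993626555077784
[[-0.0082,0.001,0.0142,-0.3,0.0,-0.1,1],[-0.0082,0.001,0.0141,-0.2,0.0,-0.1,1],[-0.0082,0.0009,0.0142,-0.3,0.0,-0.1,1],[-0.0083,0.0007,0.0141,-0.3,0.0,-0.1,1],[-0.0082,0.0007,0.0142,-0.2,0.0,-0.1,1]]
-> [0.5246 0.0198 0.0388]
```

View pics/w2.png

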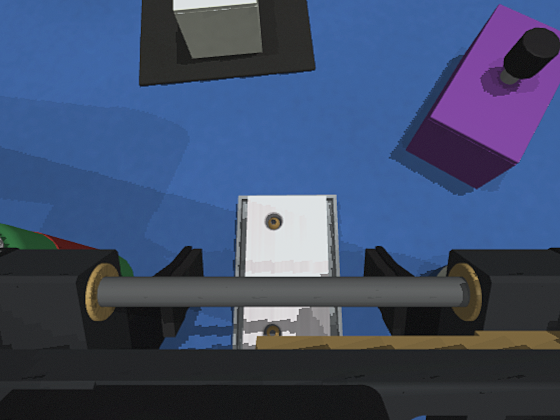

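The wrist picture shows the bare plate face up. Its holes and brass pins are at (274,221) and (272,328), on the base side, and the fingers straddle the plate. I'll descend and grip it.

Request:
drive_tool:
  series:
    - [-0.008,0.0002,0.014,-0.5,0,-0.1,1]
    - [-0.008,0.0002,0.014,-0.5,0,-0.1,1]
    - [-0.008,0.0002,0.014,-0.3,0,-0.1,1]
    - [-0.0083,0.0002,0.014,0,0,-0.1,1]
    - [-0.0082,0.0002,0.014,0,0,-0.1,1]

```text
time: 10.92
position: [0.5229, 0.0194, 0.0393]
tool_rot: [0.727, 0.636, 0.195, -0.169]
ft_force: [-0.5, 0.2, -0.4]
grip_width: 0.0871
```

Request:
drive_tool:
  series:
    - [0,0,0,0,0,0,1]
    - [0,0,0,0,0,0,1]

```text
time: 11.18
position: [0.523, 0.019, 0.0402]
tool_rot: [0.728, 0.635, 0.195, -0.169]
ft_force: [0.0, 0.2, -0.4]
grip_width: 0.0869
```

```bash
python3 - <<'E'
from h import *
st()
f=np.load("w2.npz"); img,W=f["img"],f["W"]
# holes: non-white blobs on plate; pins: brass hue
for c0,r0 in((274,221),(272,328)):
    s=np.s_[r0-13:r0+14,c0-13:c0+14]; hs=cv2.cvtColor(img[s],cv2.COLOR_BGR2HSV); w=W[s]
    hole=((hs[...,2]<150)|(hs[...,1]>70)); 
    n,lab,stt,c=cv2.connectedComponentsWithStats(hole.astype(np.uint8)); i=lab[13,13] or 1+np.argmax(stt[1:,4])
    P=w[(lab==i)]; print("hole",c[i]+[c0-13,r0-13],stt[i,4],np.round(np.nanmean(P,0),4))
    pin=(hs[...,1]>90)&(hs[...,0]>8)&(hs[...,0]<32)&(hs[...,2]>60); v,u=np.nonzero(pin); print("pin",pin.sum(),u.mean()+c0-13,v.mean()+r0-13,np.round(np.nanmean(w[pin],0),4))
E
```

```text
t 11.18 gp [0.5217 0.0098 0.0564] toolz [ 0.069  0.495 -0.866] jaw [ 0.991 -0.135  0.002] F [ 0.   0.2 -0.4] w 0.0869 q [-0.47  0.76  1.85  0.68  0.85 -0.88]
hole [273.39574468 221.15319149] 235 [0.5178 0.0611 0.0533]
pin 82 273.6951219512195 223.1951219512195 [0.5178 0.0591 0.0545]
hole [271.95933457 330.6155268 ] 541 [ 0.5103 -0.0137  0.1042]
pin 237 272.253164556962 335.8818565400844 [ 0.5143 -0.0115  0.1654]
```

Request:
drive_tool:
  series:
    - [0,0,0.001,0,0,0,0.75]
    - [0,0,0,0,0,0,0.68]
    - [0,0,0,0,0,0,0.6]
    - [0,0,0,0,0,0,0.5]
    - [0,0,0,0,0,0,0.5]
  squeeze: 40

```text
time: 11.8
position: [0.5229, 0.0196, 0.0396]
tool_rot: [0.728, 0.635, 0.195, -0.169]
ft_force: [-0.3, -1.2, 2.4]
grip_width: 0.0597
```

Request:
drive_tool:
  series:
    - [0,0,0,0,0,0,0.5]
    - [0,0,0,0,0,0,0.5]

```text
time: 12.05
position: [0.5229, 0.0196, 0.0396]
tool_rot: [0.728, 0.635, 0.195, -0.169]
ft_force: [-1.7, -1.5, 4.3]
grip_width: 0.0594
```

```bash
python3 - <<'E'
from h import *
st()
print("lift");
o=robot.get_obs(); R=Ro.from_quat(o["tool_rot"]); gp=o["position"]-R.apply([0,0,robot.grip_depth])
plan([(gp+[0,0,.1],R,5,.5)])
E
```

```text
t 12.05 gp [0.5216 0.0104 0.0558] toolz [ 0.069  0.495 -0.866] jaw [ 0.991 -0.135  0.002] F [-1.7 -1.5  4.3] w 0.0594 q [-0.47  0.76  1.85  0.68  0.85 -0.88]
lift
[[0.01,0.0,-0.0173,0.0,0.0,0.0,0.5],[0.01,0.0001,-0.0173,0.0,0.0,0.0,0.5],[0.01,0.0,-0.0174,0.0,0.0,0.0,0.5],[0.01,0.0,-0.0173,0.0,0.0,0.0,0.5],[0.01,0.0001,-0.0173,0.0,0.0,0.0,0.5]]
-> [0.5229 0.0196 0.1396]
```

Request:
drive_tool:
  series:
    - [0.003,0,-0.005,0,0,0,0.5]
    - [0.009,0,-0.0156,0,0,0,0.5]
    - [0.0125,0,-0.0217,0,0,0,0.5]
    - [0.0125,0,-0.0217,0,0,0,0.5]
    - [0.0125,0,-0.0217,0,0,0,0.5]

```text
time: 12.68
position: [0.5226, 0.0197, 0.1399]
tool_rot: [0.728, 0.636, 0.195, -0.169]
ft_force: [-0.1, -0.1, -3.0]
grip_width: 0.0594
```

```bash
python3 - <<'E'
from h import *
st()
plan([([.483,-.3625,.155],ori(-5.5,-60),15,.5)])
E
```

```text
t 12.68 gp [0.5213 0.0105 0.1561] toolz [ 0.069  0.494 -0.867] jaw [ 0.991 -0.135  0.002] F [-0.1 -0.1 -3. ] w 0.0594 q [-0.47  0.58  1.81  0.58  1.03 -0.71]
[[-0.0236,0.0008,-0.0125,0.0,-6.0,-0.2,0.5],[-0.0249,0.0008,-0.0102,-0.1,-6.0,-0.1,0.5],[-0.0257,0.0007,-0.0077,0.0,-6.0,-0.2,0.5],[-0.0264,0.0007,-0.0052,0.0,-6.0,-0.2,0.5],[-0.0268,0.0006,-0.0026,-0.1,-6.0,-0.1,0.5]]
[[-0.027,0.0005,0.0001,0.0,-6.0,-0.2,0.5],[-0.0268,0.0004,0.0026,0.0,-6.0,-0.1,0.5],[-0.0263,0.0004,0.0052,-0.1,-5.9,-0.2,0.5],[-0.0258,0.0003,0.0077,0.0,-6.0,-0.2,0.5],[-0.0247,0.0003,0.0101,0.0,-6.0,-0.1,0.5]]
[[-0.0236,0.0001,0.0125,-0.1,-6.0,-0.2,0.5],[-0.0221,0.0001,0.0146,0.0,-6.0,-0.2,0.5],[-0.0205,0.0,0.0167,-0.1,-6.0,-0.1,0.5],[-0.0186,0.0,0.0185,0.0,-6.0,-0.2,0.5],[-0.0166,-0.0001,0.0202,0.0,-6.0,-0.2,0.5]]
-> [ 0.4814 -0.3786  0.1456]
```

Request:
drive_tool:
  series:
    - [-0.0236,0.0008,-0.0125,0,-6,-0.2,0.5]
    - [-0.0249,0.0008,-0.01,0,-6,-0.2,0.5]
    - [-0.0257,0.0007,-0.0077,0,-6,-0.2,0.5]
    - [-0.0264,0.0007,-0.005,0,-6,-0.2,0.5]
    - [-0.0268,0.0006,-0.0026,0,-6,-0.1,0.5]

```text
time: 13.3
position: [0.5086, -0.1143, 0.1362]
tool_rot: [0.749, 0.663, 0.0, 0.004]
ft_force: [0.2, -0.6, -2.5]
grip_width: 0.0595
```

Request:
drive_tool:
  series:
    - [-0.027,0.0005,0,0,-6,-0.2,0.5]
    - [-0.0268,0.0004,0.0026,0,-6,-0.1,0.5]
    - [-0.0263,0.0004,0.005,0,-6,-0.2,0.5]
    - [-0.0258,0.0003,0.0077,0,-6,-0.2,0.5]
    - [-0.0247,0.0003,0.01,0,-6,-0.2,0.5]

```text
time: 13.92
position: [0.4951, -0.2479, 0.1386]
tool_rot: [0.719, 0.645, -0.193, 0.175]
ft_force: [-1.1, -0.8, -2.8]
grip_width: 0.0596
```

Request:
drive_tool:
  series:
    - [-0.0236,0,0.0125,0,-6,-0.2,0.5]
    - [-0.022,0,0.0146,0,-6,-0.2,0.5]
    - [-0.0205,0,0.0167,0,-6,-0.2,0.5]
    - [-0.0186,0,0.0185,0,-6,-0.2,0.5]
    - [-0.0166,0,0.02,0,-6,-0.2,0.5]

```text
time: 14.55
position: [0.4961, -0.3676, 0.1554]
tool_rot: [0.65, 0.581, -0.377, 0.312]
ft_force: [0.2, -0.1, -2.5]
grip_width: 0.0593
```

Request:
drive_tool:
  series:
    - [0,0,0,0,0,0,0.5]
    - [0,0,0,0,0,0,0.5]

```text
time: 14.8
position: [0.4985, -0.3673, 0.1565]
tool_rot: [0.65, 0.582, -0.374, 0.314]
ft_force: [0.1, 1.1, -3.1]
grip_width: 0.0596
```

```bash
python3 - <<'E'
from h import *
st()
a,_,W,m=pts("top"); b,_,W2,m2=pts("scene")
np.savez("s3.npz",a=a,W=W,b=b,W2=W2)
r=lambda i,s,k:cv2.resize(i[s],(k,int(k*i[s].shape[0]/i[s].shape[1])),interpolation=2)
A=a[180:330,370:490]; B=b[90:240,100:250]
cv2.imwrite("pics/s3.png",cv2.hconcat([cv2.resize(A,(400,500),interpolation=2),cv2.resize(B,(400,500),interpolation=2)]))
plan([([.483,-.3625,.135],ori(-5.5,-60),2,.5)])
E
```

```text
t 14.8 gp [ 0.5008 -0.3515  0.1663] toolz [-0.12  -0.844 -0.522] jaw [ 0.992 -0.124 -0.028] F [ 0.1  1.1 -3.1] w 0.0596 q [-0.41  0.76  1.77 -1.43  0.98  0.81]
[[0.0099,-0.0072,0.0139,-1.1,-0.7,0.3,0.5],[0.0101,-0.0076,0.0136,-1.1,-0.8,0.3,0.5]]
-> [ 0.4814 -0.3786  0.1257]
```

View pics/s3.png

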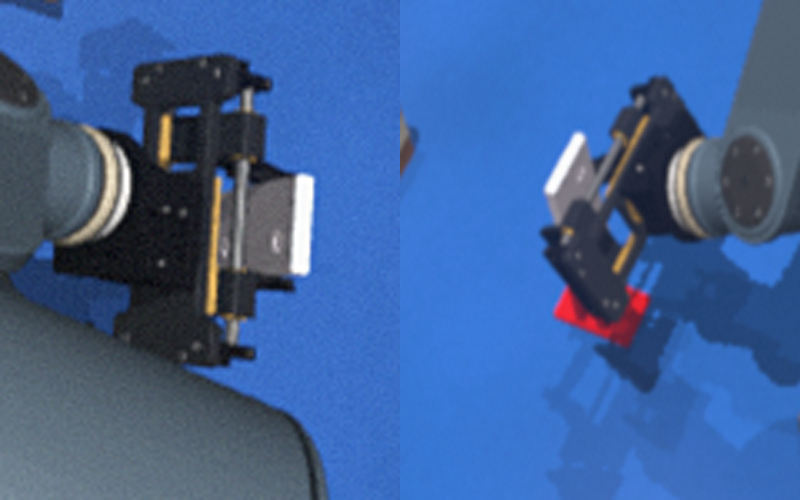

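The picture shows the plate standing upright in the hand beyond the gripper, with the red stand below it in the scene view. Joint 4 has hit its -1.43 limit, so the hand is about 18 mm short. I'll fit a quick arm model from the logged poses to choose a reachable tilt.

```bash
cat > kin.py <<'E'
from h import *
from scipy.optimize import least_squares
D=[([1.0995,.5284,1.4338,0,1.1814,-.1785],[.18004,.59782,.22166-0],None),
([-.18,.61,1.81,0,.73,-.04],[.5228,.02,.0819],None),([-.18,.48,1.75,0,.92,-.04],[.5229,.0201,.1634],None),
([.4,.66,1.63,0,.86,.45],[.4912,.3282,.0909],None),([.41,.54,1.55,0,1.04,.46],[.4945,.3352,.1758],None),
([-.47,.62,1.8,.58,1.02,-.71],[.5215,.0199,.1204],([.044,.499,-.866],[.991,-.132,-.025])),
([-.47,.76,1.85,.68,.85,-.88],[.523,.019,.0402],([.069,.495,-.866],[.991,-.135,.002])),
([-.47,.58,1.81,.58,1.03,-.71],[.5226,.0197,.1399],([.069,.494,-.867],[.991,-.135,.002])),
([-.41,.76,1.77,-1.43,.98,.81],[.4985,-.3673,.1565],([-.12,-.844,-.522],[.992,-.124,-.028]))]
E=lambda a,x:Ro.from_euler(a,x)
def fk(q,k):
    h,a1,L2,L3,off,dT,fo=k
    B=E('z',q[0]); up=B*E('y',q[1]); fa=up*E('y',q[2])
    # link direction = local z when angle 0 is up
    p=B.apply([a1,off,h])+up.apply([0,0,L2])+fa.apply([fo,0,L3])
    T=fa*E('z',S4*q[3])*E('y',q[4])*E('z',S6*q[5])
    return p+T.apply([0,0,dT]),T
import itertools
best=None
for S4,S6 in itertools.product((1,-1),(1,-1)):
    f=lambda k:np.concatenate([np.r_[fk(q,k)[0]-p, *( [(fk(q,k)[1].apply([0,0,1])-o[0])*.3] if o else [])] for q,p,o in D])
    r=least_squares(f,[.3,.0,.4,.4,.1,.2,0])
    if best is None or r.cost<best[0]: best=(r.cost,r.x,S4,S6,np.abs(r.fun).max())
_,K,S4,S6,mx=best
J=E('z',0)
T=fk(D[6][0],K)[1]; YA=np.round(T.inv().apply([.991,-.135,.002]),2)   # jaw axis in model tool frame
lo=[-3.08,-.75,.22,-1.43,0,-2.85];hi=[3.08,2.2,2.44,4.57,2.65,2.85]
def ik(gp,Rt,q0):
    p=np.array(gp)+Rt.apply([0,0,.0187]); y=YA/np.linalg.norm(YA)
    def f(q):
        P,T=fk(q,K); return np.r_[P-p,.3*(T.apply([0,0,1])-Rt.apply([0,0,1])),.3*(T.apply(y)-Rt.apply([0,1,0]))]
    r=least_squares(f,np.clip(q0,np.array(lo)-1,np.array(hi)+1)); return np.round(r.x,2),round(float(np.abs(r.fun).max()),4)
E
python3 - <<'E'
from kin import *
print(K.round(3),S4,S6,mx,YA)
q=D[-1][0]
for tilt in(-60,-55,-50,-45,-40,60,50):
  for z in(.077,.135): print(tilt,z,*ik([.483,-.3625,z],ori(-5.5,tilt),q if tilt<0 else [-.5,.7,1.7,1,1,-1]))
for t in(-30,-40,30,40): print("scale",t,*ik([.522,.019,.055],ori(-7.7,t),[-.3,.7,1.8,.1*np.sign(t),.8,0]))
E
```

```text
[0.271 0.007 0.583 0.385 0.112 0.303 0.112] 1 1 0.003842608210253784 [-1.   -0.   -0.01]
-60 0.077 [-0.44  0.93  1.84 -1.68  0.96  1.14] 0.0015
-60 0.135 [-0.44  0.82  1.85 -1.6   0.96  1.01] 0.0015
-55 0.077 [-0.47  0.89  1.84 -1.62  0.87  1.06] 0.0015
-55 0.135 [-0.47  0.77  1.84 -1.53  0.87  0.91] 0.0015
-50 0.077 [-0.49  0.85  1.84 -1.54  0.79  0.96] 0.0015
-50 0.135 [-0.49  0.74  1.83 -1.43  0.8   0.79] 0.0015
-45 0.077 [-0.52  0.82  1.83 -1.44  0.71  0.83] 0.0015
-45 0.135 [-0.52  0.71  1.82 -1.31  0.73  0.65] 0.0015
-40 0.077 [-0.56  0.79  1.82 -1.31  0.64  0.68] 0.0015
-40 0.135 [-0.56  0.68  1.8  -1.16  0.68  0.49] 0.0015
60 0.077 [-1.07  1.08  1.16  0.52  1.83 -1.1 ] 0.0015
60 0.135 [-1.07  1.    1.16  0.53  1.89 -1.06] 0.0015
50 0.077 [-1.05  1.    1.23  0.46  1.67 -1.09] 0.0015
50 0.135 [-1.05  0.92  1.23  0.46  1.74 -1.06] 0.0015
scale -30 [ 0.09  0.79  1.73 -0.68  0.88  0.74] 0.0015
scale -40 [ 0.16  0.85  1.69 -0.81  1.02  0.88] 0.0015
scale 30 [-0.45  0.77  1.85  0.69  0.84 -0.87] 0.0015
scale 40 [-0.53  0.82  1.84  0.8   0.97 -1.03] 0.0015
```

The model fits to 4 mm. Pointing toward -y over the stand, joint 4 allows only about 40° of tilt, so I'll reseat the plate on the pins and regrip it at 50°, nearer its end.

```bash
python3 - <<'E'
from kin import *
R=Ro.from_quat([.728,.635,.195,-.169])
plan([([.5216,.0104,.13],R,15,.5)])
print(ik([.5182,-.006,.055],ori(-7.7,50),[-.5,.8,1.8,.8,1,-1]),ik([.5182,-.006,.155],ori(-7.7,50),[-.5,.8,1.8,.8,1,-1]),ik([.483,-.3625,.093],ori(-5.5,-40),D[-1][0]))
E
```

```text
[[0.0166,-0.0015,-0.0194,-0.1,5.9,0.1,0.5],[0.0185,-0.0015,-0.0177,-0.1,5.9,0.1,0.5],[0.0203,-0.0015,-0.016,-0.1,5.9,0.0,0.5],[0.0218,-0.0014,-0.014,-0.1,5.9,0.1,0.5],[0.0231,-0.0015,-0.0119,-0.1,5.9,0.1,0.5]]
[[0.0242,-0.0015,-0.0097,-0.2,5.9,0.1,0.5],[0.0251,-0.0015,-0.0073,-0.1,5.9,0.1,0.5],[0.0256,-0.0016,-0.0049,-0.1,5.9,0.1,0.5],[0.0261,-0.0015,-0.0024,-0.1,5.9,0.0,0.5],[0.0261,-0.0016,0.0,-0.1,5.9,0.1,0.5]]
[[0.026,-0.0016,0.0026,-0.1,5.9,0.1,0.5],[0.0257,-0.0017,0.005,-0.1,5.9,0.1,0.5],[0.0249,-0.0017,0.0074,-0.1,5.8,0.1,0.5],[0.0241,-0.0018,0.0097,-0.1,5.9,0.0,0.5],[0.023,-0.0018,0.0119,-0.1,5.9,0.1,0.5]]
-> [0.5229 0.0197 0.1138]
(array([-0.63,  0.9 ,  1.8 ,  0.83,  1.13, -1.14]), 0.0015) (array([-0.63,  0.71,  1.79,  0.78,  1.27, -0.99]), 0.0015) (array([-0.56,  0.76,  1.81, -1.27,  0.65,  0.63]), 0.0015)
```

Request:
drive_tool:
  series:
    - [0.0166,-0.0015,-0.0194,0,5.9,0.1,0.5]
    - [0.0185,-0.0015,-0.0177,0,5.9,0.1,0.5]
    - [0.02,-0.0015,-0.016,-0.2,5.9,0,0.5]
    - [0.0218,-0.0015,-0.014,-0.2,5.9,0.1,0.5]
    - [0.023,-0.0015,-0.012,-0.2,5.9,0.1,0.5]

```text
time: 15.52
position: [0.506, -0.2393, 0.1384]
tool_rot: [0.724, 0.643, -0.192, 0.159]
ft_force: [0.1, -0.1, -3.3]
grip_width: 0.059
```

Request:
drive_tool:
  series:
    - [0.0242,-0.0015,-0.0097,-0.2,5.9,0.1,0.5]
    - [0.025,-0.0015,-0.0073,0,5.9,0.1,0.5]
    - [0.0256,-0.0016,-0.005,-0.1,5.9,0.1,0.5]
    - [0.026,-0.0015,-0.0024,-0.1,5.9,0,0.5]
    - [0.026,-0.0016,0,-0.1,5.9,0.1,0.5]

```text
time: 16.15
position: [0.514, -0.11, 0.1241]
tool_rot: [0.75, 0.661, 0.002, -0.006]
ft_force: [-0.5, -1.0, -3.6]
grip_width: 0.0593
```

Request:
drive_tool:
  series:
    - [0.026,-0.0016,0.0026,-0.1,5.9,0.1,0.5]
    - [0.0257,-0.0017,0.005,-0.1,5.9,0.1,0.5]
    - [0.025,-0.0017,0.0074,-0.1,5.8,0.1,0.5]
    - [0.024,-0.0018,0.0097,-0.1,5.9,0,0.5]
    - [0.023,-0.0018,0.012,-0.1,5.9,0.1,0.5]

```text
time: 16.77
position: [0.5228, 0.0194, 0.1142]
tool_rot: [0.727, 0.636, 0.195, -0.169]
ft_force: [0.6, 0.1, -3.4]
grip_width: 0.0599
```

Request:
drive_tool:
  series:
    - [0,0,0,0,0,0,0.5]
    - [0,0,0,0,0,0,0.5]

```text
time: 17.02
position: [0.5235, 0.018, 0.1138]
tool_rot: [0.728, 0.636, 0.193, -0.168]
ft_force: [0.0, 0.8, -2.9]
grip_width: 0.0595
```

```bash
python3 - <<'E'
from h import *
st(); R=Ro.from_quat([.728,.635,.195,-.169])
plan([([.5216,.0104,.068],R,5,.5),([.5216,.0104,.0565],R,4,.5)])
E
```

```text
t 17.02 gp [0.5222 0.0088 0.13  ] toolz [ 0.068  0.49  -0.869] jaw [ 0.991 -0.135  0.002] F [ 0.   0.8 -2.9] w 0.0595 q [-0.47  0.62  1.82  0.6   0.98 -0.75]
[[-0.0059,-0.0002,0.0109,0.0,0.0,0.0,0.5],[-0.0058,-0.0002,0.011,0.0,0.1,0.0,0.5],[-0.0059,-0.0002,0.0109,0.0,0.0,0.0,0.5],[-0.0059,-0.0002,0.0109,0.0,0.1,0.1,0.5],[-0.0059,-0.0001,0.0109,0.0,0.0,0.0,0.5]]
-> [0.5229 0.0196 0.0518]
[[-0.0014,0.0,0.0025,0.0,0.0,0.0,0.5],[-0.0015,0.0,0.0025,0.0,0.0,0.0,0.5],[-0.0014,0.0,0.0025,0.0,0.0,0.0,0.5],[-0.0014,0.0,0.0025,0.0,0.0,0.0,0.5]]
-> [0.5229 0.0197 0.0403]
```

Request:
drive_tool:
  series:
    - [-0.0059,-0.0002,0.0109,0,0,0,0.5]
    - [-0.0059,-0.0002,0.0109,0,0,0,0.5]
    - [-0.0059,-0.0002,0.0109,0,0,0,0.5]
    - [-0.0059,-0.0002,0.0109,0,0.1,0,0.5]
    - [-0.0055,-0.0001,0.0104,0,0,0,0.5]

```text
time: 17.65
position: [0.5229, 0.0203, 0.0511]
tool_rot: [0.728, 0.635, 0.195, -0.169]
ft_force: [0.7, -0.5, -2.7]
grip_width: 0.0593
```

Request:
drive_tool:
  series:
    - [0,0,0,0,0,0,0.5]
    - [0,0,0,0,0,0,0.5]
    - [0,0,0,0,0,0,0.5]

```text
time: 18.02
position: [0.5233, 0.0202, 0.0526]
tool_rot: [0.728, 0.635, 0.195, -0.169]
ft_force: [0.2, 0.6, -3.3]
grip_width: 0.0593
```

```bash
python3 - <<'E'
from h import *
st(); R=Ro.from_quat([.728,.635,.195,-.169])
plan([([.5216,.0104,.056],R,5,.5)])
E
```

```text
t 18.02 gp [0.522  0.0109 0.0688] toolz [ 0.069  0.493 -0.867] jaw [ 0.991 -0.135  0.002] F [ 0.2  0.6 -3.3] w 0.0593 q [-0.47  0.74  1.84  0.67  0.87 -0.85]
[[-0.0014,-0.0001,0.0022,0.0,0.0,0.0,0.5],[-0.0014,0.0,0.0021,0.0,0.0,0.0,0.5],[-0.0013,-0.0001,0.0022,0.0,0.0,0.0,0.5],[-0.0014,-0.0001,0.0021,0.0,0.0,0.1,0.5],[-0.0014,-0.0001,0.0022,0.0,0.0,0.0,0.5]]
-> [0.5229 0.0196 0.0398]
```

Request:
drive_tool:
  series:
    - [-0.0014,-0.0001,0.0022,0,0,0,0.5]
    - [-0.0014,-0.0001,0.0022,0,0,0,0.5]
    - [-0.0013,-0.0001,0.0022,0,0,0,0.5]
    - [-0.0014,0,0.0021,0,0,0,0.5]
    - [-0.0014,0,0.0022,0,0,0,0.5]

```text
time: 18.65
position: [0.5227, 0.0198, 0.0395]
tool_rot: [0.728, 0.635, 0.195, -0.169]
ft_force: [-4.0, -8.2, 19.0]
grip_width: 0.0597
```

Request:
drive_tool:
  series:
    - [0,0,0,0,0,0,0.5]
    - [0,0,0,0,0,0,0.5]

```text
time: 18.9
position: [0.5226, 0.0198, 0.0396]
tool_rot: [0.728, 0.635, 0.195, -0.169]
ft_force: [-1.8, -0.8, 2.3]
grip_width: 0.0595
```

```bash
python3 - <<'E'
from h import *
st()
E
```

```text
t 18.9 gp [0.5214 0.0106 0.0558] toolz [ 0.069  0.494 -0.867] jaw [ 0.991 -0.135  0.001] F [-1.8 -0.8  2.3] w 0.0595 q [-0.47  0.76  1.85  0.68  0.84 -0.88]
```

Request:
drive_tool:
  series:
    - [0,0,0,0,0,0,0.75]
    - [0,0,0,0,0,0,0.9]
    - [0,0,0,0,0,0,1]
    - [0,0,0,0,0,0,1]

```text
time: 19.4
position: [0.5227, 0.0198, 0.0393]
tool_rot: [0.728, 0.635, 0.195, -0.169]
ft_force: [0.4, 0.2, 0.9]
grip_width: 0.0845
```

```bash
python3 - <<'E'
from h import *
st(); plan([([.5192,-.0053,.0555],ori(-7.7,50),5,1)])
E
```

```text
t 19.4 gp [0.5214 0.0106 0.0555] toolz [ 0.069  0.494 -0.867] jaw [ 0.991 -0.135  0.001] F [0.4 0.2 0.9] w 0.0845 q [-0.47  0.76  1.85  0.68  0.84 -0.88]
[[-0.0015,0.0,-0.0017,0.0,4.0,0.0,1],[-0.0013,0.0,-0.0018,0.0,4.0,0.0,1],[-0.0012,0.0,-0.002,0.1,4.1,0.0,1],[-0.0011,0.0,-0.0022,0.0,4.0,0.0,1],[-0.0009,-0.0001,-0.0024,0.0,4.0,0.0,1]]
-> [0.5211 0.0089 0.0435]
```

Request:
drive_tool:
  series:
    - [-0.0015,0,-0.0017,0,4,0,1]
    - [-0.0013,0,-0.0018,0,4,0,1]
    - [-0.0012,0,-0.002,0,4,0,1]
    - [-0.001,0,-0.0022,0,4,0,1]
    - [-0.001,0,-0.0024,0,4,0,1]

```text
time: 20.02
position: [0.5213, 0.0086, 0.0436]
tool_rot: [0.683, 0.596, 0.319, -0.277]
ft_force: [0.5, 0.4, 0.2]
grip_width: 0.0865
```

Request:
drive_tool:
  series:
    - [0,0,0,0,0,0,1]
    - [0,0,0,0,0,0,0.8]
    - [0,0,0,0,0,0,0.68]
    - [0,0,0,0,0,0,0.6]
    - [0,0,0,0,0,0,0.5]
  squeeze: 45

```text
time: 20.65
position: [0.5212, 0.0092, 0.0439]
tool_rot: [0.683, 0.597, 0.318, -0.277]
ft_force: [0.4, 1.4, 0.6]
grip_width: 0.0596
```

Request:
drive_tool:
  series:
    - [0,0,0,0,0,0,0.5]
    - [0,0,0,0,0,0,0.5]
    - [0,0,0,0,0,0,0.5]

```text
time: 21.02
position: [0.5212, 0.0092, 0.0439]
tool_rot: [0.683, 0.596, 0.319, -0.277]
ft_force: [1.8, 1.9, 0.9]
grip_width: 0.0596
```

```bash
python3 - <<'E'
from h import *
st()
o=robot.get_obs(); R=Ro.from_quat(o["tool_rot"]); print(o["tool_rot"]);gp=o["position"]-R.apply([0,0,robot.grip_depth])
s=plan([(gp+[0,0,.1],R,5,.5)])
plan([([.483,-.3625,.165],ori(-5.5,-40),15,.5)],start=s)
E
```

```text
t 21.02 gp [ 0.5192 -0.005   0.0559] toolz [ 0.105  0.758 -0.643] jaw [ 0.991 -0.135  0.001] F [1.8 1.9 0.9] w 0.0596 q [-0.63  0.89  1.8   0.84  1.14 -1.14]
[ 0.68280059  0.59617296  0.3185938  -0.27723482]
[[0.0153,0.0,-0.0129,0.0,0.0,0.0,0.5],[0.0153,0.0001,-0.0128,0.0,0.0,0.0,0.5],[0.0153,0.0,-0.0129,0.0,0.0,0.0,0.5],[0.0154,0.0,-0.0129,0.0,0.0,0.0,0.5],[0.0153,0.0,-0.0128,0.0,0.0,0.0,0.5]]
-> [0.5212 0.0093 0.1439]
[[-0.0169,0.0008,-0.0188,0.0,-6.0,-0.2,0.5],[-0.0188,0.0008,-0.0172,0.0,-6.0,-0.1,0.5],[-0.0204,0.0008,-0.0153,0.1,-6.0,-0.2,0.5],[-0.022,0.0006,-0.0133,0.0,-6.0,-0.2,0.5],[-0.0232,0.0006,-0.0111,0.0,-6.0,-0.1,0.5]]
[[-0.0243,0.0005,-0.0089,0.0,-6.0,-0.2,0.5],[-0.025,0.0005,-0.0064,0.0,-6.0,-0.2,0.5],[-0.0256,0.0004,-0.004,0.1,-6.0,-0.1,0.5],[-0.0259,0.0003,-0.0016,0.0,-6.0,-0.2,0.5],[-0.0259,0.0003,0.001,0.0,-6.0,-0.2,0.5]]
[[-0.0256,0.0002,0.0035,0.0,-6.0,-0.1,0.5],[-0.0252,0.0001,0.0059,0.0,-6.0,-0.2,0.5],[-0.0244,0.0,0.0084,0.0,-6.0,-0.2,0.5],[-0.0234,0.0,0.0106,0.1,-6.0,-0.2,0.5],[-0.0221,-0.0001,0.0128,0.0,-5.9,-0.1,0.5]]
-> [ 0.4818 -0.3744  0.1507]
```

Request:
drive_tool:
  series:
    - [0.003,0,-0.0025,0,0,0,0.5]
    - [0.0153,0,-0.0128,0,0,0,0.5]
    - [0.019,0,-0.016,0,0,0,0.5]
    - [0.0195,0,-0.0165,0,0,0,0.5]
    - [0.0195,0,-0.0165,0,0,0,0.5]

```text
time: 21.65
position: [0.5207, 0.0082, 0.1434]
tool_rot: [0.683, 0.597, 0.317, -0.276]
ft_force: [0.5, 0.1, -3.3]
grip_width: 0.0595
```

Request:
drive_tool:
  series:
    - [-0.0169,0.0008,-0.0188,0,-6,-0.2,0.5]
    - [-0.0188,0.0008,-0.0172,0,-6,-0.1,0.5]
    - [-0.0204,0.0008,-0.0153,0,-6,-0.2,0.5]
    - [-0.022,0.0006,-0.0133,0,-6,-0.2,0.5]
    - [-0.0232,0.0006,-0.0111,0,-6,-0.1,0.5]

```text
time: 22.28
position: [0.5073, -0.1195, 0.1408]
tool_rot: [0.738, 0.653, 0.131, -0.11]
ft_force: [0.1, 0.7, -3.5]
grip_width: 0.0597
```

Request:
drive_tool:
  series:
    - [-0.0243,0.0005,-0.009,0,-6,-0.2,0.5]
    - [-0.025,0.0005,-0.0064,0,-6,-0.2,0.5]
    - [-0.0256,0.0004,-0.004,0.1,-6,-0.1,0.5]
    - [-0.026,0.0003,-0.0016,0,-6,-0.2,0.5]
    - [-0.026,0.0003,0.001,0,-6,-0.2,0.5]

```text
time: 22.9
position: [0.4936, -0.2478, 0.1433]
tool_rot: [0.742, 0.664, -0.064, 0.063]
ft_force: [-0.0, 0.3, -3.5]
grip_width: 0.0595
```

Request:
drive_tool:
  series:
    - [-0.0256,0,0.0035,0,-6,-0.2,0.5]
    - [-0.0252,0,0.006,0,-6,-0.2,0.5]
    - [-0.0244,0,0.0084,0,-6,-0.2,0.5]
    - [-0.0234,0,0.0106,0.1,-6,-0.2,0.5]
    - [-0.022,0,0.0128,0,-6,-0.2,0.5]

```text
time: 23.52
position: [0.4806, -0.3753, 0.1501]
tool_rot: [0.695, 0.632, -0.254, 0.231]
ft_force: [-1.7, -0.6, -1.9]
grip_width: 0.0596
```

Request:
drive_tool:
  series:
    - [0,0,0,0,0,0,0.5]
    - [0,0,0,0,0,0,0.5]
    - [0,0,0,0,0,0,0.5]

```text
time: 23.9
position: [0.4814, -0.3748, 0.1509]
tool_rot: [0.695, 0.632, -0.253, 0.231]
ft_force: [0.0, 0.2, -1.7]
grip_width: 0.0595
```

```bash
python3 - <<'E'
from h import *
st()
b,_,W2,m2=pts("scene"); a,_,W,_=pts("top"); np.savez("s4.npz",a=a,W=W,b=b,W2=W2)
A=a[180:330,370:490]; B=b[90:240,100:250]
cv2.imwrite("pics/s4.png",cv2.hconcat([cv2.resize(A,(400,500),interpolation=2),cv2.resize(B,(400,500),interpolation=2)]))
plan([([.483,-.3625,.15],ori(-5.5,-40),2,.5)])
E
```

```text
t 23.9 gp [ 0.4826 -0.3628  0.1652] toolz [-0.06  -0.641 -0.765] jaw [ 0.996 -0.094  0.001] F [ 0.   0.2 -1.7] w 0.0595 q [-0.55  0.62  1.79 -1.09  0.71  0.4 ]
[[0.0051,0.0001,0.0057,0.1,0.1,0.0,0.5],[0.0051,0.0002,0.0057,0.0,0.0,0.0,0.5]]
-> [ 0.4818 -0.3745  0.1357]
```

View pics/s4.png

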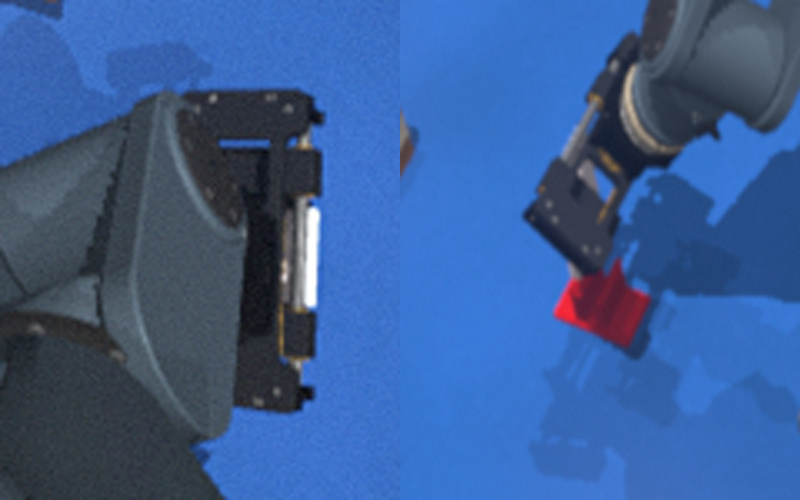

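The plate hangs vertical in the hand, with its white top edge at (313,257) in the left crop, directly above the red stand. I'll lower it into the slot.

Request:
drive_tool:
  series:
    - [0.0105,0,0.011,0,0,0,0.5]
    - [0.0096,0,0.0115,0,0,0,0.5]
    - [0.0096,0,0.0115,0,0,0,0.5]
    - [0.0039,0,0.0046,0,0,0,0.5]
    - [0,0,0,0,0,0,0.5]

```text
time: 24.62
position: [0.4814, -0.3742, 0.0993]
tool_rot: [0.695, 0.632, -0.254, 0.231]
ft_force: [0.4, -0.1, -3.4]
grip_width: 0.0594
```

Request:
drive_tool:
  series:
    - [0.0032,0,0.0038,0,0,0,0.5]
    - [0.0032,0,0.0038,0,0,0,0.5]
    - [0.0019,0,0.0023,0,0,0,0.5]
    - [0,0,0,0,0,0,0.5]

```text
time: 25.12
position: [0.4812, -0.3741, 0.0861]
tool_rot: [0.695, 0.632, -0.254, 0.231]
ft_force: [-0.7, -0.4, -2.5]
grip_width: 0.0594
```

```bash
python3 - <<'E'
from h import *
st()
E
```

```text
t 25.12 gp [ 0.4824 -0.3622  0.1004] toolz [-0.061 -0.641 -0.765] jaw [ 0.996 -0.094 -0.   ] F [-0.7 -0.4 -2.5] w 0.0594 q [-0.55  0.74  1.81 -1.26  0.65  0.61]
```

Request:
drive_tool:
  series:
    - [0.0019,0,0.0023,0,0,0,0.5]
    - [0.0013,0,0.0015,0,0,0,0.5]
    - [0.001,0,0.0011,0,0,0,0.5]
    - [0.0006,0,0.0008,0,0,0,0.5]
    - [0,0,0,0,0,0,0.5]

```text
time: 25.75
position: [0.4815, -0.3742, 0.079]
tool_rot: [0.695, 0.632, -0.254, 0.231]
ft_force: [-0.3, -0.2, -2.6]
grip_width: 0.0598
```

Request:
drive_tool:
  series:
    - [0.0006,0,0.0008,0,0,0,0.5]
    - [0,0,0,0,0,0,0.5]

```text
time: 26.0
position: [0.4814, -0.3745, 0.0789]
tool_rot: [0.695, 0.632, -0.254, 0.231]
ft_force: [-0.3, 2.0, 3.0]
grip_width: 0.0594
```

```bash
python3 - <<'E'
from h import *
st()
E
```

```text
t 26.0 gp [ 0.4826 -0.3625  0.0932] toolz [-0.061 -0.643 -0.764] jaw [ 0.996 -0.094  0.   ] F [-0.3  2.   3. ] w 0.0594 q [-0.55  0.75  1.81 -1.28  0.65  0.64]
```

Request:
drive_tool:
  series:
    - [0,0,0,0,0,0,0.72]
    - [0,0,0,0,0,0,0.8]
    - [0,0,0,0,0,0,0.9]
    - [0,0,0,0,0,0,1]
    - [0,0,0,0,0,0,1]

```text
time: 26.62
position: [0.4814, -0.3743, 0.0779]
tool_rot: [0.695, 0.632, -0.254, 0.231]
ft_force: [-0.2, 0.1, 0.3]
grip_width: 0.085
```

Request:
drive_tool:
  series:
    - [0,0,-0.01,0,0,0,1]
    - [0,0,-0.025,0,0,0,1]
    - [0,0,-0.03,0,0,0,1]
    - [0,0,-0.03,0,0,0,1]
    - [0,0,-0.015,0,0,0,1]

```text
time: 27.25
position: [0.4886, -0.3026, 0.1637]
tool_rot: [0.695, 0.632, -0.253, 0.232]
ft_force: [0.3, -0.3, 0.3]
grip_width: 0.0871
```

```bash
python3 - <<'E'
from kin import *
st()
q=robot.get_obs()["q"]
for g,t in(([.483,-.37,.29],0),([.483,-.37,.29],15),([.483,-.41,.2],38),([.483,-.432,.118],60)):
    q,e=ik(g,ori(-5.5,t),q); print(g,t,q,e)
s=plan([([.483,-.375,.28],ori(-5.5,12),7,1)])
plan([([.483,-.432,.118],ori(-5.5,60),8,1)],start=s)
b,_,W2,m2=pts("scene"); w,_,W3,_=pts("wrist"); np.savez("s5.npz",b=b,W2=W2,w=w,W3=W3)
cv2.imwrite("pics/s5.png",cv2.hconcat([cv2.resize(b[90:240,100:250],(400,400),interpolation=2),cv2.resize(w,(400,300))[:, :].copy() if 0 else cv2.copyMakeBorder(cv2.resize(w,(400,300)),0,100,0,0,0)]))
E
```

```text
t 27.25 gp [ 0.4897 -0.2906  0.178 ] toolz [-0.058 -0.642 -0.764] jaw [ 0.996 -0.093  0.002] F [ 0.3 -0.3  0.3] w 0.0871 q [-0.42  0.59  1.81 -1.04  0.79  0.45]
[0.483, -0.37, 0.29] 0 [-0.84  0.46  1.41 -0.    1.28 -0.74] 0.0015
[0.483, -0.37, 0.29] 15 [-0.92  0.53  1.31  0.17  1.5  -0.85] 0.0015
[0.483, -0.41, 0.2] 38 [-1.05  0.8   1.16  0.37  1.73 -1.  ] 0.0015
[0.483, -0.432, 0.118] 60 [-1.11  1.09  0.97  0.52  2.   -1.03] 0.0015
[[-0.0162,0.0002,-0.0035,0.0,7.4,0.0,1],[-0.0156,0.0002,-0.0059,0.0,7.5,0.0,1],[-0.0148,0.0002,-0.0082,0.1,7.4,0.1,1],[-0.0135,0.0002,-0.0103,0.0,7.5,0.0,1],[-0.0121,0.0002,-0.0123,0.0,7.4,0.0,1]]
[[-0.0104,0.0002,-0.0141,0.0,7.5,0.0,1],[-0.0085,0.0002,-0.0156,0.0,7.4,0.0,1]]
-> [ 0.4834 -0.3712  0.2617]
[[-0.0092,0.0007,0.0182,0.0,6.0,0.0,1],[-0.011,0.0006,0.017,0.0,6.0,0.0,1],[-0.0128,0.0007,0.0155,0.0,6.0,0.0,1],[-0.0143,0.0006,0.0139,0.0,6.0,0.0,1],[-0.0156,0.0007,0.0121,0.0,6.0,0.0,1]]
[[-0.0169,0.0006,0.0103,0.0,6.0,0.1,1],[-0.0178,0.0007,0.0081,0.0,6.0,0.0,1],[-0.0186,0.0007,0.0061,0.0,6.0,0.0,1]]
-> [ 0.4845 -0.4159  0.1087]
```

View pics/s5.png

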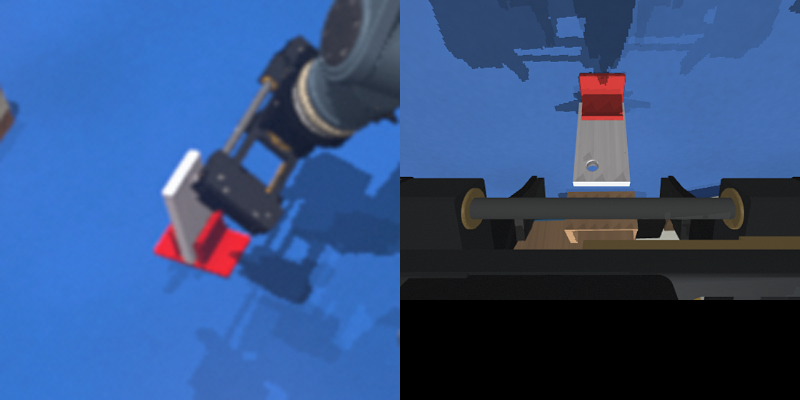

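The plate stands upright in the red stand, bare face toward the scale. Next I'll check its lean while moving to the other side.

Request:
drive_tool:
  series:
    - [-0.0162,0,-0.0035,0,7.4,0,1]
    - [-0.0156,0,-0.006,0,7.5,0,1]
    - [-0.0148,0,-0.008,0,7.5,0,1]
    - [-0.0135,0.0002,-0.0103,0,7.5,0,1]
    - [-0.012,0.0002,-0.0123,0,7.4,0,1]

```text
time: 27.98
position: [0.4829, -0.3526, 0.2296]
tool_rot: [0.74, 0.672, -0.02, 0.017]
ft_force: [0.3, -0.2, 0.4]
grip_width: 0.0871
```

Request:
drive_tool:
  series:
    - [-0.0104,0.0002,-0.014,0,7.5,0,1]
    - [-0.0085,0.0002,-0.0156,0,7.4,0,1]
    - [-0.0092,0.0007,0.018,0,6,0,1]
    - [-0.011,0.0006,0.017,0,6,0,1]
    - [-0.0128,0.0007,0.0155,0,6,0,1]

```text
time: 28.6
position: [0.4816, -0.3883, 0.1992]
tool_rot: [0.716, 0.649, 0.189, -0.174]
ft_force: [-0.0, -0.3, -0.6]
grip_width: 0.087
```

Request:
drive_tool:
  series:
    - [-0.0143,0.0006,0.014,0,6,0,1]
    - [-0.0156,0.0007,0.012,0,6,0,1]
    - [-0.017,0.0006,0.0103,0,6,0,1]
    - [-0.0178,0.0007,0.008,0,6,0,1]
    - [-0.0186,0.0007,0.006,0,6,0,1]

```text
time: 29.22
position: [0.4818, -0.4178, 0.1046]
tool_rot: [0.643, 0.582, 0.368, -0.336]
ft_force: [0.3, 0.1, 0.4]
grip_width: 0.0872
```

Request:
drive_tool:
  series:
    - [0,0,0,0,0,0,1]
    - [0,0,0,0,0,0,1]
    - [0,0,0,0,0,0,1]

```text
time: 29.6
position: [0.4834, -0.4172, 0.1088]
tool_rot: [0.643, 0.585, 0.366, -0.333]
ft_force: [-0.7, 0.5, -0.2]
grip_width: 0.087
```

```bash
python3 - <<'E'
from h import *
st()
def face(img,W,col):
    hsv=cv2.cvtColor(img,cv2.COLOR_BGR2HSV); H,S,V=[hsv[...,i].astype(int) for i in range(3)]
    c=(S<70) if col=="bare" else ((H>18)&(H<38)&(S>100))
    mk=c&(abs(W[...,0]-.483)<.05)&(abs(W[...,1]+.362)<.03)&(W[...,2]>.055)&(W[...,2]<.122)
    mk=cv2.erode(mk.astype(np.uint8),np.ones((3,3)))>0
    P=W[mk]; c0=P.mean(0); n=np.linalg.svd(P-c0)[2][2]; n*=np.sign(n[1])
    print(col,len(P),np.round(c0,4),"normal",np.round(n,3),"lean deg",round(np.degrees(np.arcsin(n[2])),2),"yaw",round(np.degrees(np.arctan2(-n[0],n[1])),2),
      "face y at z=.0775,x=.483:",round(c0[1]-(n[2]*(.0775-c0[2])+n[0]*(.483-c0[0]))/n[1],4), "x range",np.round(np.percentile(P[:,0],[1,99]),4))
f=np.load("s5.npz"); face(f["w"],f["W3"],"bare")
w,d,W,_=pts("wrist"); np.savez("s6.npz",w=w,W=W); cv2.imwrite("pics/s6.png",w); face(w,W,"yellow")
plan([([.483,-.3625,.0785],ori(-5.5,60),5,1)])
E
```

```text
t 29.6 gp [ 0.4819 -0.4332  0.1184] toolz [ 0.082  0.856 -0.51 ] jaw [ 0.996 -0.095  0.   ] F [-0.7  0.5 -0.2] w 0.087 q [-1.11  1.08  0.98  0.52  1.99 -1.04]
bare 4322 [ 0.4828 -0.3593  0.09  ] normal [0.094 0.996 0.003] lean deg 0.15 yaw -5.39 face y at z=.0775,x=.483: -0.3593 x range [0.4544 0.511 ]
yellow 4528 [ 0.4832 -0.3694  0.0898] normal [ 0.096  0.995 -0.   ] lean deg -0.02 yaw -5.53 face y at z=.0775,x=.483: -0.3694 x range [0.4545 0.5097]
[[0.0003,-0.0011,0.0162,0.0,0.1,0.0,1],[0.0004,-0.0011,0.0162,0.0,0.2,0.0,1],[0.0002,-0.0012,0.0162,0.0,0.1,0.0,1],[0.0003,-0.0011,0.0162,0.0,0.1,0.0,1],[0.0002,-0.0011,0.0162,-0.1,0.2,0.1,1]]
-> [ 0.4846 -0.3464  0.0692]
```

View pics/s6.png

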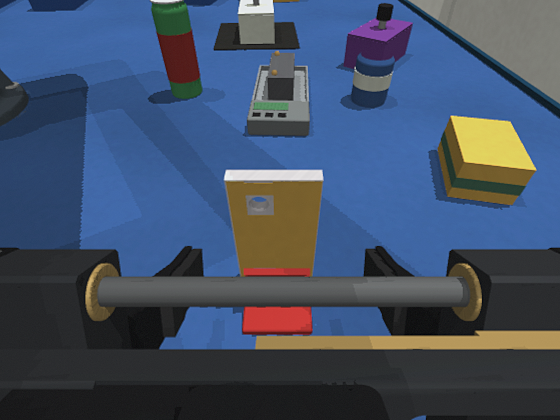

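The wrist view shows the yellow face of the upright plate at (275,220), with a hole at (259,205). Lean is 0°, and the bare seat and pins are visible at (282,75). I'll approach and regrip from the yellow side.

```bash
python3 - <<'E'
from h import *
plan([([.4825,-.3643,.078],ori(-5.5,60),5,1)])
E
```

```text
[[0.0001,-0.0012,0.0159,0.0,0.1,0.0,1],[0.0,-0.0012,0.016,0.0,0.2,0.0,1],[0.0,-0.0012,0.0159,0.0,0.1,0.0,1],[0.0,-0.0011,0.0159,0.0,0.1,0.0,1],[-0.0001,-0.0012,0.016,-0.1,0.2,0.1,1]]
-> [ 0.4841 -0.3482  0.0686]
```

Request:
drive_tool:
  series:
    - [0,-0.0012,0.016,0,0.1,0,1]
    - [0,-0.0012,0.016,0,0.2,0,1]
    - [0,-0.0012,0.016,0,0.1,0,1]
    - [0,-0.0011,0.016,0,0.1,0,1]
    - [0,-0.0012,0.0157,0,0.2,0,1]

```text
time: 30.28
position: [0.4835, -0.3467, 0.0661]
tool_rot: [0.64, 0.581, 0.371, -0.338]
ft_force: [0.8, -0.3, -0.2]
grip_width: 0.0869
```

Request:
drive_tool:
  series:
    - [0,0,0,0,0,0,1]
    - [0,0,0,0,0,0,1]
    - [0,0,0,0,0,0,1]

```text
time: 30.65
position: [0.4836, -0.3487, 0.0667]
tool_rot: [0.641, 0.582, 0.371, -0.337]
ft_force: [0.5, -0.4, 0.1]
grip_width: 0.0869
```

```bash
python3 - <<'E'
from h import *
st();plan([([.4825,-.3643,.078],ori(-5.5,60),2,1)])
E
```

```text
t 30.65 gp [ 0.482  -0.3648  0.076 ] toolz [ 0.083  0.864 -0.497] jaw [ 0.995 -0.096 -0.001] F [ 0.5 -0.4  0.1] w 0.0869 q [-1.07  1.08  1.15  0.53  1.83 -1.1 ]
[[0.001,0.0002,-0.0002,0.0,-0.1,0.0,1],[0.001,0.0002,-0.0003,0.0,-0.1,0.0,1]]
-> [ 0.484  -0.3482  0.0687]
```

Request:
drive_tool:
  series:
    - [0.001,0.0003,0,0,0,0,0.8]
    - [0,0,0,0,0,0,0.72]
    - [0,0,0,0,0,0,0.65]
    - [0,0,0,0,0,0,0.5]
    - [0,0,0,0,0,0,0.5]
  squeeze: 45

```text
time: 31.28
position: [0.4839, -0.3474, 0.0675]
tool_rot: [0.64, 0.581, 0.371, -0.338]
ft_force: [0.3, -1.0, 0.9]
grip_width: 0.0598
```

Request:
drive_tool:
  series:
    - [0,0,0,0,0,0,0.5]
    - [0,0,0,0,0,0,0.5]
    - [0,0,0,0,0,0,0.5]

```text
time: 31.65
position: [0.4839, -0.3474, 0.0675]
tool_rot: [0.64, 0.581, 0.371, -0.338]
ft_force: [-0.2, -0.7, 0.8]
grip_width: 0.0597
```

```bash
python3 - <<'E'
from h import *
st()
o=robot.get_obs(); print(o["tool_rot"].tolist(),o["position"].tolist()); R=Ro.from_quat(o["tool_rot"]);gp=o["position"]-R.apply([0,0,robot.grip_depth])
s=plan([(gp+[0,0,.09],R,5,.5)])
E
```

```text
t 31.65 gp [ 0.4823 -0.3636  0.0768] toolz [ 0.082  0.864 -0.496] jaw [ 0.995 -0.095 -0.001] F [-0.2 -0.7  0.8] w 0.0597 q [-1.07  1.08  1.16  0.53  1.83 -1.1 ]
[0.640317817007173, 0.5814200342629098, 0.3710913318466342, -0.33798677549451] [0.4838564983925713, -0.3473951192806618, 0.06748226140526928]
[[0.0156,0.0,-0.0089,0.0,0.0,0.0,0.5],[0.0157,0.0,-0.009,0.0,0.0,0.0,0.5],[0.0156,-0.0001,-0.0089,0.0,0.0,0.0,0.5],[0.0156,0.0,-0.0089,0.0,0.0,0.0,0.5],[0.0156,0.0,-0.009,0.0,0.0,0.0,0.5]]
-> [ 0.4839 -0.3475  0.1575]
```

```bash
python3 - <<'E'
from h import *
def pins(nm,img,m,z=.056):
    hsv=cv2.cvtColor(img,cv2.COLOR_BGR2HSV).astype(int); H,S,V=hsv[...,0],hsv[...,1],hsv[...,2]
    R=np.array(m["R"]);t=np.array(m["t"]); c=-R.T@t
    uv=lambda X:((R@X+t)[:2]/(R@X+t)[2]*[m["fx"],m["fy"]]+[m["cx"],m["cy"]])
    for s in(1,-1):
        u=uv(np.array([.5226,.0190,z])+s*.04*np.array([.134,.991,0])+.01*np.array([-.991,.134,0]))
        a,b=np.round(u).astype(int); q=6; sl=np.s_[b-q:b+q+1,a-q:a+q+1]
        w=((S[sl]>70)&(H[sl]>8)&(H[sl]<35))*S[sl].astype(float)
        v,uu=np.mgrid[b-q:b+q+1,a-q:a+q+1]
        if w.sum()==0: print(nm,"none",u); continue
        pu,pv=(uu*w).sum()/w.sum(),(v*w).sum()/w.sum()
        r=R.T@np.array([(pu-m["cx"])/m["fx"],(pv-m["cy"])/m["fy"],1]); X=c+r*(z-c[2])/r[2]
        cen=X-s*.04*np.array([.134,.991,0])-.01*np.array([-.991,.134,0])
        print(nm,s,"pred",np.round(u,1),"px",round(pu,1),round(pv,1),int((w>0).sum()),"pin",np.round(X,4),"centre",np.round(cen,4))
for n in("top","scene"):
    img,d,W,m=pts(n); pins(n,img,m); cv2.imwrite(f"pics/p_{n}.png",img)
    z=W[...,2]; mk=(abs(z-.050)<.005)&(abs(W[...,1]-.02)<.07)&(abs(W[...,0]-.524)<.04); P=W[mk]
    print("pedestal",len(P),cv2.minAreaRect((P[:,:2]*1000).astype(np.float32)))
f=np.load("s6.npz"); W=f["W"]; z=W[...,2]; mk=(abs(z-.050)<.004)&(abs(W[...,1]-.02)<.07)&(abs(W[...,0]-.524)<.04); P=W[mk]; print("wrist ped",len(P),cv2.minAreaRect((P[:,:2]*1000).astype(np.float32)))
A=cv2.imread("pics/p_top.png")[210:275,240:340]; B=cv2.imread("pics/p_scene.png")[175:245,245:345]
cv2.imwrite("pics/p.png",cv2.hconcat([cv2.resize(A,(400,260),interpolation=0),cv2.resize(B,(400,260),interpolation=0)]))
E
```

```text
top 1 pred [264.2 242.5] px 263.6 241.8 5 pin [0.5197 0.0615 0.056 ] centre [0.5242 0.0205 0.056 ]
top -1 pred [296.1 247. ] px 295.6 246.5 9 pin [ 0.5085 -0.0179  0.056 ] centre [0.5237 0.0204 0.056 ]
pedestal 653 ((524.624755859375, 19.891708374023438), (103.8637924194336, 40.004119873046875), 82.78536987304688)
scene 1 pred [315.5 215.1] px 315.3 215.9 7 pin [0.5208 0.0602 0.056 ] centre [0.5254 0.0192 0.056 ]
scene -1 pred [287.9 205.1] px 288.0 206.0 9 pin [ 0.51   -0.0185  0.056 ] centre [0.5253 0.0198 0.056 ]
pedestal 499 ((523.302734375, 19.16152572631836), (103.74858093261719, 44.17732620239258), 82.1527328491211)
wrist ped 661 ((522.9944458007812, 16.765403747558594), (105.25552368164062, 39.80533218383789), 82.21354675292969)
```

View pics/p.png

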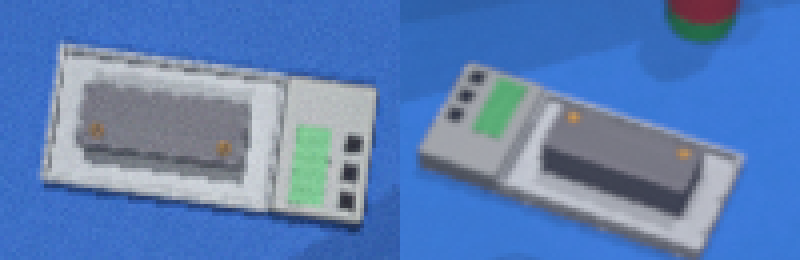

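The crops show the bare pedestal with both brass pins, at (97,131) and (223,148) in the top crop. Top-view pin positions relative to where the plate sat put the seat centre at about (0.5224, 0.0200). Next is the final carry.

```bash
cat > fin.py <<'E'
from h import *
R0=Ro.from_quat([0.640317817007173,0.5814200342629098,0.3710913318466342,-0.33798677549451]); p0=np.array([0.48386,-0.3474,0.06748])
g0=p0-R0.apply([0,0,robot.grip_depth])
n=np.array([.0955,.9954,0]); px=np.array([0,0,-1.]); P0=Ro.from_matrix(np.stack([px,np.cross(n,px),n],1)); C0=np.array([.4823,-.3643,.068])
def goal(C,yaw=82.3):
    sx=np.array([np.cos(np.radians(yaw)),np.sin(np.radians(yaw)),0]); z=np.array([0,0,-1.]); x=-sx
    P1=Ro.from_matrix(np.stack([x,np.cross(z,x),z],1)); T=P1*P0.inv()
    return np.array(C)+T.apply(g0-C0), T*R0
SEAT=[.5224,.0200,.055]
E
python3 - <<'E'
from fin import *
g,R=goal(SEAT); print("final gp",g.round(4),"toolz",R.apply([0,0,1]).round(3),"jaw",R.apply([0,1,0]).round(3))
s=(p0+[0,0,.09],R0)
s=plan([(g+[0,0,.09],R,15,.5)],start=s)
E
```

```text
final gp [0.5235 0.0287 0.0543] toolz [-0.067 -0.492 -0.868] jaw [ 0.991 -0.135 -0.   ]
[[0.0098,0.0003,0.0235,0.0,-6.0,0.2,0.5],[0.0122,0.0002,0.0221,-0.1,-6.0,0.1,0.5],[0.0144,0.0001,0.0205,-0.1,-6.0,0.2,0.5],[0.0165,0.0001,0.0187,0.0,-6.0,0.2,0.5],[0.0184,-0.0001,0.0166,-0.1,-6.0,0.1,0.5]]
[[0.02,0.0,0.0145,0.0,-6.0,0.2,0.5],[0.0214,-0.0002,0.0121,-0.1,-6.0,0.1,0.5],[0.0225,-0.0002,0.0095,0.0,-6.0,0.2,0.5],[0.0234,-0.0003,0.007,-0.1,-6.0,0.2,0.5],[0.024,-0.0004,0.0042,0.0,-6.0,0.1,0.5]]
[[0.0244,-0.0005,0.0015,-0.1,-6.0,0.2,0.5],[0.0243,-0.0005,-0.0012,0.0,-6.0,0.1,0.5],[0.0241,-0.0006,-0.004,-0.1,-6.0,0.2,0.5],[0.0236,-0.0007,-0.0067,0.0,-6.0,0.2,0.5],[0.0227,-0.0008,-0.0093,-0.1,-6.0,0.1,0.5]]
-> [0.5222 0.0195 0.128 ]
```

Request:
drive_tool:
  series:
    - [0.004,0,-0.0025,0,0,0,0.5]
    - [0.0156,0,-0.009,0,0,0,0.5]
    - [0.0195,0,-0.011,0,0,0,0.5]
    - [0.0195,0,-0.011,0,0,0,0.5]
    - [0.0195,0,-0.0112,0,0,0,0.5]

```text
time: 32.38
position: [0.484, -0.3476, 0.1596]
tool_rot: [0.64, 0.582, 0.371, -0.338]
ft_force: [0.7, 0.6, -3.1]
grip_width: 0.0593
```

Request:
drive_tool:
  series:
    - [0.0098,0.0003,0.0235,0,-6,0.2,0.5]
    - [0.0122,0.0002,0.022,0,-6,0.1,0.5]
    - [0.0144,0,0.0205,-0.1,-6,0.2,0.5]
    - [0.0165,0,0.0187,0,-6,0.2,0.5]
    - [0.0184,0,0.0166,-0.1,-6,0.1,0.5]

```text
time: 33.0
position: [0.4969, -0.2228, 0.1447]
tool_rot: [0.719, 0.644, 0.191, -0.176]
ft_force: [0.9, 0.7, -2.6]
grip_width: 0.0596
```

Request:
drive_tool:
  series:
    - [0.02,0,0.0145,0,-6,0.2,0.5]
    - [0.0214,-0.0002,0.012,-0.1,-6,0.1,0.5]
    - [0.0225,-0.0002,0.0095,0,-6,0.2,0.5]
    - [0.0234,-0.0003,0.007,-0.1,-6,0.2,0.5]
    - [0.024,-0.0004,0.0042,0,-6,0.1,0.5]

```text
time: 33.62
position: [0.5088, -0.1008, 0.1346]
tool_rot: [0.749, 0.662, -0.002, -0.004]
ft_force: [0.4, -0.4, -3.3]
grip_width: 0.0597
```

Request:
drive_tool:
  series:
    - [0.0244,-0.0005,0.0015,-0.1,-6,0.2,0.5]
    - [0.0243,-0.0005,-0.0012,0,-6,0.1,0.5]
    - [0.024,-0.0006,-0.004,-0.1,-6,0.2,0.5]
    - [0.0236,-0.0007,-0.0067,0,-6,0.2,0.5]
    - [0.0227,-0.0008,-0.0093,-0.1,-6,0.1,0.5]

```text
time: 34.25
position: [0.5213, 0.0205, 0.1296]
tool_rot: [0.728, 0.635, -0.194, 0.17]
ft_force: [1.3, -0.0, -3.5]
grip_width: 0.0593
```

Request:
drive_tool:
  series:
    - [0,0,0,0,0,0,0.5]
    - [0,0,0,0,0,0,0.5]
    - [0,0,0,0,0,0,0.5]

```text
time: 34.62
position: [0.5214, 0.0182, 0.1288]
tool_rot: [0.728, 0.635, -0.194, 0.168]
ft_force: [-0.8, -0.5, -2.8]
grip_width: 0.0592
```

```bash
python3 - <<'E'
from fin import *
st(); g,R=goal(SEAT)
plan([(g+[0,0,.016],R,5,.5)])
# plate flatness as seen from top/scene
for n in("top","scene"):
    img,d,W,m=pts(n); hsv=cv2.cvtColor(img,cv2.COLOR_BGR2HSV).astype(int)
    mk=(hsv[...,0]>16)&(hsv[...,0]<38)&(hsv[...,1]>110)&(abs(W[...,0]-.523)<.06)&(abs(W[...,1]-.02)<.09)&(W[...,2]>.11)&(W[...,2]<.18)
    P=W[mk]
    if len(P)>40:
        A=np.c_[P[:,:2]-P[:,:2].mean(0),np.ones(len(P))]; k=np.linalg.lstsq(A,P[:,2],rcond=None)[0]; print(n,len(P),"slope deg x,y",np.degrees(k[:2]).round(2),P.mean(0).round(4),"extent y",np.percentile(P[:,1],[0,100]).round(4),"x",np.percentile(P[:,0],[0,100]).round(4))
E
```

```text
t 34.62 gp [0.5227 0.0274 0.145 ] toolz [-0.068 -0.491 -0.868] jaw [ 0.991 -0.136 -0.001] F [-0.8 -0.5 -2.8] w 0.0592 q [ 0.1   0.64  1.69 -0.59  1.03  0.61]
[[0.0077,0.0001,0.0128,0.0,0.0,0.0,0.5],[0.0076,0.0002,0.0129,0.0,0.0,0.0,0.5],[0.0077,0.0001,0.0128,0.0,0.0,0.0,0.5],[0.0076,0.0002,0.0129,0.0,0.0,0.0,0.5],[0.0077,0.0001,0.0128,0.0,0.0,0.0,0.5]]
-> [0.5223 0.0195 0.0541]
top 810 slope deg x,y [-0.98  0.61] [0.5221 0.005  0.1486] extent y [-0.0397  0.0525] x [0.4879 0.555 ]
scene 356 slope deg x,y [-0.01  0.18] [ 0.5181 -0.0068  0.1503] extent y [-0.0431  0.0717] x [0.4875 0.5496]
```

Request:
drive_tool:
  series:
    - [0.0077,0.0001,0.0128,0,0,0,0.5]
    - [0.0077,0.0002,0.0128,0,0,0,0.5]
    - [0.0077,0.0001,0.0128,0,0,0,0.5]
    - [0.0076,0.0002,0.0128,0,0,0,0.5]
    - [0.0076,0.0001,0.0128,0,0,0,0.5]

```text
time: 35.35
position: [0.5224, 0.0208, 0.0521]
tool_rot: [0.727, 0.636, -0.194, 0.169]
ft_force: [0.3, 0.0, -2.0]
grip_width: 0.0594
```

Request:
drive_tool:
  series:
    - [0,0,0,0,0,0,0.5]
    - [0,0,0,0,0,0,0.5]
    - [0,0,0,0,0,0,0.5]

```text
time: 35.72
position: [0.523, 0.0208, 0.0541]
tool_rot: [0.727, 0.636, -0.193, 0.169]
ft_force: [0.9, -0.7, -2.5]
grip_width: 0.0593
```

```bash
python3 - <<'E'
from fin import *
st(); g,R=goal(SEAT); print(g)
plan([(g,R,6,.5)])
img,d,W,m=pts("top"); hsv=cv2.cvtColor(img,cv2.COLOR_BGR2HSV).astype(int)
c,_,W2,m2=pts("scene")
cv2.imwrite("pics/q.png",cv2.hconcat([cv2.resize(img[195:285,235:355],(400,300),interpolation=2),cv2.resize(c[155:245,240:360],(400,300),interpolation=2)]))
z=W[...,2]; mk=(abs(z-.076)<.007)&(abs(W[...,1]-.02)<.08)&(abs(W[...,0]-.523)<.04)&(hsv[...,1]>100)&(hsv[...,0]<38); P=W[mk]; print(len(P),cv2.minAreaRect((P[:,:2]*1000).astype(np.float32)),np.median(P[:,2]))
E
```

```text
t 35.73 gp [0.5242 0.03   0.0703] toolz [-0.066 -0.492 -0.868] jaw [ 0.991 -0.133  0.   ] F [ 0.9 -0.7 -2.5] w 0.0593 q [ 0.11  0.77  1.71 -0.65  0.91  0.72]
[0.52352605 0.02868473 0.05426469]
[[0.0011,-0.0001,0.0024,0.0,0.0,0.0,0.5],[0.0012,-0.0001,0.0025,0.0,0.0,0.0,0.5],[0.0011,-0.0001,0.0024,0.0,0.0,0.0,0.5],[0.0011,-0.0001,0.0024,0.1,0.0,0.1,0.5],[0.0012,0.0,0.0025,0.0,0.0,0.0,0.5]]
[[0.0011,-0.0001,0.0024,0.0,0.0,0.0,0.5]]
-> [0.5223 0.0195 0.038 ]
696 ((523.150634765625, 8.74081802368164), (89.80372619628906, 61.09738540649414), 83.6087875366211) 0.07388849321560415
```

View pics/q.png

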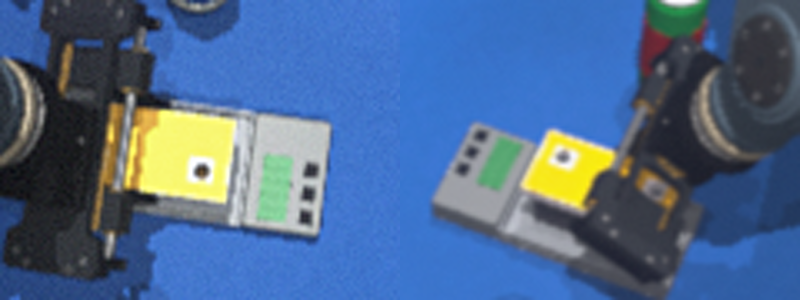

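```bash
python3 - <<'E'
from fin import *
q=cv2.imread("pics/q.png"); st()
for n,(cx,cy),off,z,pin in(("top",(202,171),(235,195,0),.0763,(295.6,246.5)),("scene",(563,157),(240,155,400),.0763,(288.0,206.0))):
    m=robot.camera_model(n); R=np.array(m["R"]);t=np.array(m["t"]); c=-R.T@t
    s=q[cy-14:cy+15,cx-14:cx+15].astype(int); hs=cv2.cvtColor(s.astype(np.uint8),cv2.COLOR_BGR2HSV)
    w=np.clip(170-s.max(2),0,None).astype(float); v,u=np.mgrid[cy-14:cy+15,cx-14:cx+15]; r=(u-cx)**2+(v-cy)**2<100; w=w*r
    # white patch centroid
    wp=((hs[...,1]<70)&(hs[...,2]>150))|(w>0)
    for lab,ww in(("dark",w),("patch",wp.astype(float))):
        pu=((u*ww).sum()/ww.sum()-off[2]+.5)*.3-.5+off[0]; pv=((v*ww).sum()/ww.sum()+.5)*.3-.5+off[1]
        X=[]
        for a,b,zz in((pu,pv,z),(*pin,.056)):
            d=R.T@np.array([(a-m["cx"])/m["fx"],(b-m["cy"])/m["fy"],1]); X.append(c+d*(zz-c[2])/d[2])
        print(n,lab,round(pu,1),round(pv,1),int((ww>0).sum()),"hole-pin mm",((X[0]-X[1])*1000).round(1)[:2])
E
```

```text
t 35.83 gp [0.5241 0.03   0.0704] toolz [-0.066 -0.492 -0.868] jaw [ 0.991 -0.133  0.   ] F [ 0.2 -0.2 -3.2] w 0.0595 q [ 0.11  0.77  1.71 -0.65  0.91  0.72]
top dark 295.0 245.8 164 hole-pin mm [0.9 1.7]
top patch 294.8 245.5 653 hole-pin mm [1.6 2.3]
scene dark 288.4 201.7 84 hole-pin mm [-0.6  0.7]
scene patch 288.8 201.9 416 hole-pin mm [-0.3  1.7]
```

Hole minus pin averages (+0.4, +1.5) mm across the two views. That matches the planner's remaining offset of (+0.6, +1.3) mm, so I'll apply it and descend.

Request:
drive_tool:
  series:
    - [0.0008,-0.0003,0.0032,0,0,0,0.5]
    - [0.0005,-0.0002,0.0032,0,0,0,0.5]
    - [0.0013,0,0.0022,0,0,0,0.5]
    - [0,0,0,0,0,0,0.5]

```text
time: 36.33
position: [0.5215, 0.0187, 0.0444]
tool_rot: [0.727, 0.636, -0.194, 0.169]
ft_force: [-0.2, -0.1, -2.5]
grip_width: 0.0595
```

```bash
python3 - <<'E'
from fin import *
st(); g,R=goal(SEAT); plan([(g+[0,0,.0005],R,4,.5)])
E
```

```text
t 36.33 gp [0.5228 0.0279 0.0607] toolz [-0.068 -0.492 -0.868] jaw [ 0.991 -0.133 -0.002] F [-0.2 -0.1 -2.5] w 0.0595 q [ 0.11  0.78  1.72 -0.67  0.9   0.73]
[[0.0009,0.0002,0.0012,0.0,0.0,0.0,0.5],[0.0009,0.0001,0.0011,0.0,0.0,0.1,0.5],[0.001,0.0002,0.0012,0.0,0.0,0.0,0.5],[0.0009,0.0001,0.0012,0.0,0.0,0.0,0.5]]
-> [0.5222 0.0195 0.0385]
```

Request:
drive_tool:
  series:
    - [0.001,0.0002,0.001,0,0,0,0.5]
    - [0.0009,0.0002,0.0012,0,0,0,0.5]
    - [0.0008,0.0001,0.0012,0,0,0,0.5]
    - [0.0007,0,0.0012,0,0,0,0.5]
    - [0,0,0,0,0,0,0.5]

```text
time: 36.95
position: [0.5224, 0.0194, 0.0395]
tool_rot: [0.727, 0.636, -0.194, 0.169]
ft_force: [-0.3, 1.8, 0.6]
grip_width: 0.0595
```

```bash
python3 - <<'E'
from fin import *
st(); g,R=goal(SEAT); plan([(g,R,2,.5)])
E
```

```text
t 36.95 gp [0.5236 0.0286 0.0557] toolz [-0.067 -0.492 -0.868] jaw [ 0.991 -0.133 -0.001] F [-0.3  1.8  0.6] w 0.0595 q [ 0.11  0.79  1.72 -0.67  0.89  0.74]
[[0.0004,-0.0001,0.0006,0.0,0.0,0.1,0.5],[0.0004,0.0,0.0006,0.0,0.0,0.0,0.5]]
-> [0.5223 0.0195 0.038 ]
```

Request:
drive_tool:
  series:
    - [0.0004,0,0.0006,0,0,0,0.5]
    - [0.0003,0,0.0005,0,0,0,0.5]
    - [0.0002,0,0.0003,0,0,0,0.5]
    - [0,0,0,0,0,0,0.5]

```text
time: 37.45
position: [0.5224, 0.0194, 0.0394]
tool_rot: [0.727, 0.636, -0.194, 0.17]
ft_force: [-2.5, 4.2, 10.7]
grip_width: 0.0592
```

```bash
python3 - <<'E'
from fin import *
st()
E
```

```text
t 37.45 gp [0.5236 0.0286 0.0556] toolz [-0.066 -0.494 -0.867] jaw [ 0.991 -0.133  0.   ] F [-2.5  4.2 10.7] w 0.0592 q [ 0.11  0.79  1.72 -0.67  0.89  0.74]
```

The plate is in firm contact at gp z = 55.6 mm. I'll release it, back out and check.

Request:
drive_tool:
  series:
    - [0,0,0,0,0,0,0.72]
    - [0,0,0,0,0,0,0.8]
    - [0,0,0,0,0,0,0.9]
    - [0,0,0,0,0,0,1]
    - [0,0,0,0,0,0,1]

```text
time: 38.08
position: [0.5223, 0.0194, 0.0373]
tool_rot: [0.727, 0.636, -0.194, 0.169]
ft_force: [0.0, -0.8, 0.1]
grip_width: 0.0851
```

Request:
drive_tool:
  series:
    - [0,0,-0.01,0,0,0,1]
    - [0,0,-0.03,0,0,0,1]
    - [0,0,-0.04,0,0,0,1]
    - [0,0,-0.04,0,0,0,1]
    - [0,0,-0.04,0,0,0,1]

```text
time: 38.7
position: [0.5329, 0.0992, 0.1781]
tool_rot: [0.727, 0.637, -0.193, 0.169]
ft_force: [0.9, -0.0, 0.2]
grip_width: 0.0872
```

Request:
drive_tool:
  series:
    - [0.03,0,-0.03,0,0,0,1]
    - [0.04,0,-0.03,0,0,0,1]
    - [0.04,0,-0.03,0,0,0,1]
    - [0.03,0,-0.02,0,0,0,1]
    - [0,0,0,0,0,0,1]

```text
time: 39.33
position: [0.5565, 0.2758, 0.2027]
tool_rot: [0.726, 0.638, -0.192, 0.169]
ft_force: [-0.1, 0.2, 0.6]
grip_width: 0.0873
```

```bash
python3 - <<'E'
from fin import *
st(); ims=[]
for n in("top","scene"):
    img,d,W,m=pts(n); hsv=cv2.cvtColor(img,cv2.COLOR_BGR2HSV).astype(int); ims.append(img)
    x,y,z=W[...,0],W[...,1],W[...,2]
    mk=(hsv[...,0]>16)&(hsv[...,0]<38)&(hsv[...,1]>80)&(abs(x-.523)<.05)&(abs(y-.02)<.09)&(z>.045)
    P=W[cv2.erode(mk.astype(np.uint8),np.ones((3,3)))>0]; A=np.c_[P[:,:2]-P[:,:2].mean(0),np.ones(len(P))]; k=np.linalg.lstsq(A,P[:,2],rcond=None)[0]
    print(n,len(P),"slope deg",np.degrees(k[:2]).round(2),"z",k[2].round(4),cv2.minAreaRect((W[mk][:,:2]*1000).astype(np.float32)), "res",np.std(P[:,2]-A@k).round(4))
    mk=(abs(z-.025)<.004)&(y<-.055)&(y>-.115)&(abs(x-.51)<.04); print(" console z",np.median(z[mk]))
    mk=(hsv[...,2]>110)&(hsv[...,1]<60)&(z>.055)&(z<.075)&(y>.2)&(y<.45); P=W[mk]; print(" lid",cv2.minAreaRect((P[:,:2]*1000).astype(np.float32)),np.median(P[:,2]))
    mk=(z>.125)&(z<.16)&(abs(y-.039)<.06)&(abs(x-.363)<.06); print(" spray",(P:=W[mk]).shape[0],cv2.minAreaRect((P[:,:2]*1000).astype(np.float32))[0] if len(P) else None)
cv2.imwrite("pics/f.png",cv2.hconcat([cv2.resize(ims[0][130:330,100:400],(400,267),interpolation=2),cv2.resize(ims[1][150:280,240:435],(400,267),interpolation=2)]))
E
```

```text
t 39.33 gp [0.5577 0.285  0.219 ] toolz [-0.064 -0.491 -0.869] jaw [ 0.992 -0.129  0.   ] F [-0.1  0.2  0.6] w 0.0873 q [ 0.48  0.71  1.23 -0.42  1.51  0.7 ]
top 726 slope deg [ 0.8  -0.05] z 0.0593 ((524.301025390625, 20.07605743408203), (117.5103530883789, 59.03160095214844), 82.21206665039062) res 0.0017
 console z 0.025139078439357417
 lid ((495.4830017089844, 333.0025939941406), (135.5301971435547, 75.90389251708984), 87.37152862548828) 0.06339865695061662
 spray 416 (362.7648620605469, 39.12808609008789)
scene 529 slope deg [1.06 0.07] z 0.0612 ((522.173828125, 19.401477813720703), (119.4654541015625, 64.26445770263672), 82.08106231689453) res 0.0023
 console z 0.026282405379458477
 lid ((494.22064208984375, 332.38232421875), (136.4324493408203, 80.30445098876953), 87.49551391601562) 0.06414138845519436
 spray 268 (361.69342041015625, 39.0449104309082)
```

View pics/f.png

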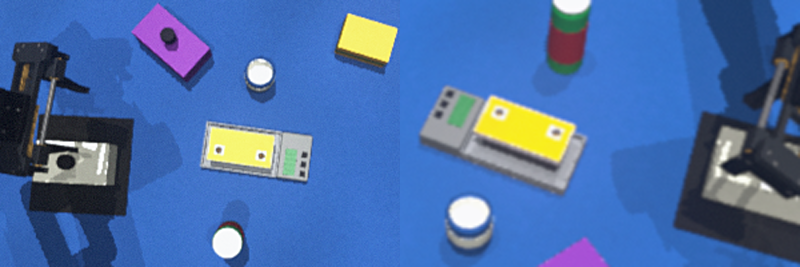

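The crops show the yellow face up on the scale, with pins visible in both holes at (219,150) and (262,156) in the left crop. The lid is on the mat, the filter and spray can are unmoved, and the arm is clear. The fit shows about 1° of slope, so I'll check whether that is real or camera bias.

```bash
python3 - <<'E'
from h import *
def slope(n,lab,P):
    if len(P)<60: print(n,lab,len(P)); return
    A=np.c_[P[:,:2]-P[:,:2].mean(0),np.ones(len(P))]; k=np.linalg.lstsq(A,P[:,2],rcond=None)[0]; r=abs(P[:,2]-A@k); g=r<.004
    k=np.linalg.lstsq(A[g],P[g,2],rcond=None)[0]; se=np.std(P[g,2]-A[g]@k)*np.sqrt(np.diag(np.linalg.inv(A[g].T@A[g])))
    print(n,lab,g.sum(),"slope",np.degrees(k[:2]).round(2),"+-",np.degrees(se[:2]).round(2),"z",k[2].round(4))
er=lambda m:cv2.erode(m.astype(np.uint8),np.ones((3,3)))>0
for n in("top","scene"):
    f=np.load(n+"0.npz"); img,W=f["img"],f["W"]; hsv=cv2.cvtColor(img,cv2.COLOR_BGR2HSV).astype(int); z=W[...,2]
    slope(n,"start lid top",W[er((hsv[...,1]<60)&(abs(z-.072)<.008)&(abs(W[...,1]-.02)<.07)&(abs(W[...,0]-.524)<.05))])
for n in("top","scene","wrist"):
    img,d,W,m=pts(n); hsv=cv2.cvtColor(img,cv2.COLOR_BGR2HSV).astype(int); x,y,z=W[...,0],W[...,1],W[...,2]
    slope(n,"plate",W[er((hsv[...,0]>16)&(hsv[...,0]<38)&(hsv[...,1]>80)&(abs(x-.523)<.05)&(abs(y-.02)<.09)&(abs(z-.06)<.01))])
    slope(n,"carton",W[er((hsv[...,0]>16)&(hsv[...,0]<38)&(hsv[...,1]>80)&(abs(x-.738)<.07)&(abs(y+.223)<.07)&(abs(z-.05)<.008))])
    slope(n,"console",W[er((abs(z-.026)<.006)&(y<-.06)&(y>-.11)&(abs(x-.511)<.037))])
    slope(n,"table",W[er((abs(z)<.01)&(y<-.1)&(y>-.2)&(abs(x-.52)<.08))])
cv2.imwrite("pics/wf.png",img)
E
```

```text
top start lid top 1297 slope [-0.09  0.12] +- [0.12 0.07] z 0.071
scene start lid top 856 slope [0.14 0.12] +- [0.18 0.1 ] z 0.0731
top plate 689 slope [0.   0.12] +- [0.23 0.12] z 0.0592
top carton 819 slope [-0.21  0.58] +- [0.18 0.13] z 0.0488
top console 458 slope [-0.6   0.18] +- [0.23 0.34] z 0.0254
top table 1789 slope [-0.08  0.1 ] +- [0.05 0.09] z -0.0012
scene plate 494 slope [0.67 0.18] +- [0.32 0.16] z 0.0612
scene carton 777 slope [ 0.38 -0.09] +- [0.2  0.15] z 0.051
scene console 227 slope [-0.06  0.46] +- [0.42 0.62] z 0.0273
scene table 1084 slope [ 0.1  -0.03] +- [0.08 0.15] z 0.0009
wrist plate 350 slope [-0.02 -0.01] +- [0.08 0.03] z 0.0606
wrist carton 0
wrist console 8
wrist table 818 slope [0.04 0.1 ] +- [0.02 0.06] z 0.0005
```

The wrist view settles it: plate slope is 0.0° and the top is at 60.1 mm above the table, so it is fully seated. Handing in.

```bash
python3 - <<'E'
from rig import robot
print(robot.get_obs()["time"], robot.hand_in())
E
```

```text
the job is handed in; nothing more can be done
39.575 None
```

The job is done and handed in at 39.6 s of the 72 s limit. The lid is upright on the mat and the plate is seated yellow face up.

**What I did:** I lifted the white lid straight up by its knob and set it down on the mat. I stood the plate on edge in the red stand, regripped it from the yellow side, and lowered it back onto the pins. On the first carry to the stand, joint 4 hit its limit. I put the plate back on the pins, regripped it at a steeper angle, and carried on.

**Last checks:**
- **Plate:** The wrist view shows a slope of 0.0° and the top 60.1 mm above the table (60 mm when seated). Both pins show in the holes.
- **Lid:** It is about 2–3 mm from the mat centre, with its top about 64.4 mm above the table (64 mm expected).
- **Bystanders:** The spray can measured within about 1 mm of its start. The filter and carton looked undisturbed in the picture, but I did not measure how far they might have moved.
- **Arm:** It was clear of everything. The highest wrist force I read was about 21 N.

**Disagreements:** The scene camera gave the plate a slope of about 0.7° and a height of 61.2 mm. The top camera gave 0.0° and 59.2 mm. I put both down to camera calibration and noise, because both cameras also read the table about 1 mm off in the same direction and the wrist view agreed with a flat, seated plate.

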